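# Lock the turntable on its axle with a retaining ring

### The job

The disc of the plywood turntable is not yet secured on its axle. Take the pliers from their stand, spread the split retaining ring with their tips, carry it over the axle end and let it close fully home in the axle's groove, lying flat on the hub; then put the pliers back in their stand, upright as they were. Leave the other things on the table where they are.

Things in the scene. Friction and masses are not known exactly. Their poses are not given: they have to be found in the camera images.
- pliers_grip (a point): Ring pliers, upright in their stand, tips down, about 150 g. Point midway between the two black rubber handle barrels, which are squeezed: each 16 mm thick, 18 mm long in x, 60 mm over both at rest. Handles end 18 mm above it. z up; handles and jaws part along y; half a turn about z looks the same. A spring holds the handles apart: 9 N at first, about 20 N with the ring spread
- pliers_pivot (a point): Pivot of the pliers, 42 mm below the grip point at rest, axes the same; its block (40 x 30 x 14 mm in x, y, z; its underside 6 mm below this point) carries the pliers in the stand and slides easily along its slot. Jaws 8 mm thick in x hang from it. Squeezing the handles parts the tips
- pliers_tips (a point): Midway between the pin ends, 108 mm below the grip point, at rest. Each jaw ends in a square pin 4 x 4 mm, 5.5 mm long, under a 10 x 8 mm shoulder. Pin centres lie 8.5 mm to either side along y at 60 mm over the barrels, 10.5 at 57.5 mm, about 21 at 42, 22.5 at 40, 24 at 38; while swinging out they keep their depth below the barrels within 2 mm
- ring_center (a point): Split steel retaining ring lying flat on a brown wooden pad (90 x 90 mm, 8 mm high): inner diameter 25 mm, outer 37, 6 mm thick, 30 g. Point at its centre, half-way up; x points to the gap between its two lugs. Spread, its back keeps its radius of 12.5 mm, so to pass the axle with room all round the point must lie 5 mm off the axle's axis towards -x. It centres itself as it closes
- lug_l (a point): Centre of the square hole (8 x 8 mm, through) in the ring's lug (13 x 13 mm) on the ring's +y side, half-way up: 19.5 mm in x, 10.5 mm in y from the ring's centre when closed; about 17.7 and 20.6 mm at 0.33 rad
- lug_r (a point): The same hole in the lug on the -y side
- ring_l (a joint): Opening of the ring's arm on its +y side, rad: 0 closed (its spring pulls there; about 4 N at the lug when open), stop at 0.42. With both arms at 0.30 to 0.40 the ring passes over the axle
- ring_r (a joint): The same for the arm on the -y side
- groove (a point): Point on the axis of the upright aluminium axle of the round plywood turntable (fixed, 140 mm across), at the hub's top face (50 mm across, 42 mm above the table); z up. From here up: groove 24 mm in diameter, 9 mm high; axle end 29 mm in diameter, 12 mm high; tapered nose 6 mm high. In place, the ring lies on the hub, its centre 3 mm above this point
- stand_top (a point): Plywood pliers stand, fixed: two upright cheeks, 60 mm long in y, 10 mm thick, tops 80 mm above the table; between them a 15 mm slot along y, open at its ends and top. Point: middle of the slot, level with the tops; x across the slot. The jaws hang in the slot and the pivot block rests on the tops: the grip point is then 48 mm above this point
There are look-alikes about, which are no part of the job. What is shaped like the part that bears pliers_grip but orange is not meant.

How it is judged:
On the way, in this order (a step that is already met when the one before it is completed fails the run):
1. the ring is spread on the pliers' tips and lifted off its pad (value of joint each of ring_l, ring_r above 0.2 rad and contact force between pliers and ring above 1 N and contact force between ring and pad below 0.01 N and height (world z) of ring_center above 0.03 m), for 0.2 s.
2. the ring has closed in the groove (horizontal distance between ring_center and groove below 0.003 m and z of ring_center in the frame of groove between 0 and 0.007 m and value of joint each of ring_l, ring_r below 0.1 rad and angle between ring_center's own z axis and vertical below 0.12 rad), for 0.2 s.
At the end, for the whole second after the job is handed in: Ring in the groove: centre within 3 mm of the axis and 0 to 6 mm above the hub face, arms closed to under 0.1 rad, tilt under 0.1 rad, at rest; pliers at rest in the stand: grip point within 25 mm sideways of the slot's middle, 42 to 54 mm above it, tilt under 0.12 rad (horizontal distance between ring_center and groove below 0.003 m and z of ring_center in the frame of groove between 0 and 0.006 m and value of joint each of ring_l, ring_r below 0.1 rad and angle between ring_center's own z axis and vertical below 0.1 rad and linear speed of each of ring, pliers below 0.02 m/s and horizontal distance between pliers_grip and stand_top below 0.025 m and z of pliers_grip in the frame of stand_top between 0.042 and 0.054 m and angle between pliers_grip's own z axis and vertical below 0.12 rad); the robot touches nothing.
It fails at once if a bystander is pushed more than 30 mm (distance of any of heart0, heart1, washer, washer_small, marker, glue from where it was at the start of the episode above 0.03 m).
It also fails if it takes over 72 s, if anything falls off the work surface, if the arm or the gripper's body presses on something with over 40 N, if the wrist force passes 120 N, or if a joint passes its speed limit or range.

### The arm

A 6-joint arm with a two-finger parallel gripper is mounted at the origin on the work surface. World frame = base frame: x ahead of the robot, y to its left, z up, the work surface at z = 0. Lengths are in m, angles in rad, forces in N, time in s.
With the tool pointing down it reaches from about 0.35 to 0.975 m from the base axis. Payload 4.9 kg.
Tool frame: the origin (TCP) lies at the very end of the fingers, on their centre line; the grasp point (between the pads) lies 19 mm behind it; x points along the fingers, y is the direction in which the jaws open and shut, and the axes are right-handed (so a half turn about x gives the same grasp; the last joint's range is limited). The gripper opens to 85 mm and grips with 20 to 120 N. Pads are 22 mm wide; open, the fingers measure 114 mm over their backs; the gripper's body (76 mm by 85 mm) begins 54 mm behind the grasp point. The pads swing forward as they close: fully open they stand 13 mm farther back than shut.
Start: joints at [-1.353, 0.053, 1.613, -0, 1.476, -0.119], TCP at [0.207, -0.59, 0.231] pointing down, gripper open.
Joint ranges: [-3.01, 3.01], [-1.01, 2.22], [0.06, 2.58], [-1.02, 4.17], [0.09, 2.62], [-3.14, 3.14]. Speed limits (rad/s): [2.57, 2.57, 3.14, 3.14, 3.14, 3.14].

### API

Orientations are given as a rotation vector (axis times angle).
In Python, from station import ctrl gives the robot as it stands. The module is installed in compiled form; this text tells all that it offers.
- The arm moves only by the shell command python3 -m handwheel 'ROWS' [FORCE]. ROWS is JSON, one flat list of numbers, 7 for each row, row after row: the opening, from 0 (shut) to 1 (fully open), then the shift along the tool's x, y, z in m, then the turn, a rotation vector about the tool's x, y, z in degrees. A call has 1 to 12 rows; each row is the pose to reach, as a shift and turn from the pose commanded when the call began, along the tool's axes at that moment; what a row does not reach only later rows make up. A row lasts 1/12 s, in which the tool goes at most 41.7 mm and 7.16 degrees, less where a joint would pass 70% of its speed; a pose out of reach is approached as far as the arm can. A call with a gripper value outside its range is refused whole. The fingers move at their own pace and stop on an object; FORCE is the grip in N (left out, the last holds). Time passes only in rows, so rows that repeat a pose let the fingers close. It gives the time, the measured TCP pose, the force and the opening at its end, in the units of the state.
- ctrl.get_obs(): the state, without advancing time (a new reading comes with each control period).
- ctrl.get_image(name): name is "side" or "top" or "wrist"; returns (picture, depth): 480x640x3 uint8, blue, green, red; 480x640 float32, m along the optical axis (not along the pixel's ray), 0 where there is no reading.
- ctrl.camera_params(name): a dict with "fov_y" (degrees; the focal length in pixels is half the picture's height over the tangent of half this angle, whatever the lens; pixels are square), "cx", "cy" (the principal point, pixels), "dist_coeffs" ([k1, k2, p1, p2, k3] as OpenCV has them; the pictures are not rectified), "R" (3x3) and "t" (3): a world point X has camera coordinates R X + t; the wrist camera has in their place "hand_eye" (4x4, takes a point from camera to tool coordinates, whose origin is the TCP and whose axes are the tool frame's). Camera axes: x right, y down, z forward; pixel columns grow to the right and rows downward; lengths in m; the calibration is good to about 2 mm. A picture is of the moment at which its call begins: read the wrist's pose just before it. camera_params takes no time and is no camera call.
- ctrl.finish_job(): hands the job in, once; it reports no verdict.
The state is a dict: "t": time; "q": joint angles; "dq": joint speeds; "effort": joint torques, N m; "tool_pos": TCP position; "tool_rot": TCP orientation; "contact_force": force on the tool from outside, world axes, zero at the start; "wrist_torque": the same for the moment, N m; "opening": finger opening in m.
Only numpy, scipy, OpenCV 4.12 (cv2) and the standard library are available. Lean on these libraries where they do the work, as an engineer would, in place of code of your own. Each camera call takes 0.05 s, during which the arm holds its last target.

## Working session

There is one attempt and no reset: what is moved stays moved. The work goes in short steps, Python scripts to look and compute and a shell command to move; the robot and the scene stay as the last step left them, time stands still between calls to the robot, and variables do not carry over. Pictures are saved under pics/ and viewed, and the job is handed in when it is done.

```bash
mkdir -p pics; ls
python3 - <<'E'
from station import ctrl
import cv2,numpy as np
o=ctrl.get_obs()
print(o)
for n in ["side","top","wrist"]:
    im,d=ctrl.get_image(n); cv2.imwrite(f"pics/{n}0.png",im); np.save(f"pics/{n}0.npy",d)
    print(n,ctrl.camera_params(n))
E
```

```text
pics
{'t': 0.0, 'q': array([-1.35295991e+00,  5.33570489e-02,  1.61429619e+00,  3.30852434e-05,
        1.47597151e+00, -1.19005112e-01]), 'dq': array([-0.0019757 ,  0.00086927,  0.00026377,  0.00084777, -0.00076265,
        0.00019577]), 'effort': array([-2.14913111e-03, -3.93693817e+01, -3.70172596e+01, -2.97317974e-04,
        7.26090831e-03, -2.20269447e-05]), 'tool_pos': array([ 0.20643962, -0.58927016,  0.23006158]), 'tool_rot': array([ 2.03950931,  0.34889052, -2.03964892]), 'contact_force': array([-0.3363681 , -0.35151114, -0.65685821]), 'wrist_torque': array([-0.00549725, -0.00488182, -0.02298448]), 'opening': 0.08516567891972915}
side {'fov_y': 53.490200115027854, 'cx': 313.6984116477088, 'cy': 237.95521191808294, 'dist_coeffs': array([-0.04110364,  0.        ,  0.        ,  0.        ,  0.        ]), 'R': array([[ 0.8758904 , -0.48226553, -0.01536102],
       [-0.35373104, -0.62014312, -0.70021202],
       [ 0.32816209,  0.61874265, -0.71376969]]), 't': array([-0.41913155,  0.23849868,  0.63506121])}
top {'fov_y': 53.02570388748232, 'cx': 317.41871823895025, 'cy': 242.42891560067767, 'dist_coeffs': array([0.01410576, 0.        , 0.        , 0.        , 0.        ]), 'R': array([[-0.00121494, -0.99989382, -0.01452159],
       [-0.98913965,  0.00333591, -0.1469409 ],
       [ 0.14697374,  0.01418536, -0.98903867]]), 't': array([0.0179209 , 0.5158419 , 0.85362194])}
wrist {'fov_y': 61.57651080290147, 'cx': 314.2798121368375, 'cy': 241.38456031284164, 'dist_coeffs': array([0.0227969, 0.       , 0.       , 0.       , 0.       ]), 'hand_eye': array([[-1.34925174e-03, -3.02166530e-01,  9.53254199e-01,
        -1.42558929e-01],
       [ 9.99999070e-01, -5.95640477e-04,  1.22660658e-03,
         2.64544855e-05],
       [ 1.97157332e-04,  9.53254968e-01,  3.02167052e-01,
        -7.68897000e-02],
       [ 0.00000000e+00,  0.00000000e+00,  0.00000000e+00,
         1.00000000e+00]])}
```

View pics/top0.png

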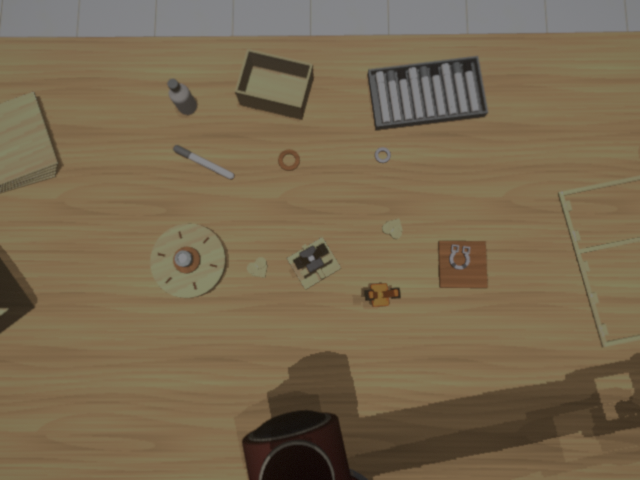

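View pics/side0.png

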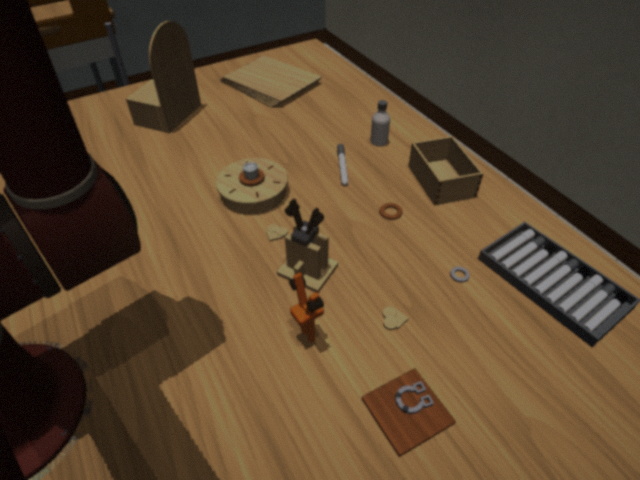

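View pics/wrist0.png

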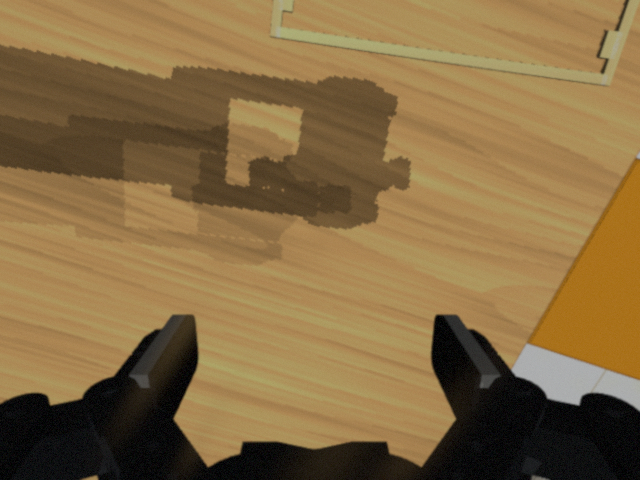

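```bash
cat > h.py <<'E'
import numpy as np, cv2
from scipy.spatial.transform import Rotation as Ro
from station import ctrl
def K(p):
    f=240/np.tan(np.radians(p['fov_y']/2)); return np.array([[f,0,p['cx']],[0,f,p['cy']],[0,0,1]])
def pose(o): return Ro.from_rotvec(o['tool_rot']).as_matrix(), np.array(o['tool_pos'])
def cam(name,o=None):
    p=ctrl.camera_params(name)
    if name=='wrist':
        R,t=pose(o); H=p['hand_eye']; Rc=R@H[:3,:3]; C=R@H[:3,3]+t
    else:
        Rc=p['R'].T; C=-Rc@p['t']
    return K(p),p['dist_coeffs'],Rc,C
def ray(c,px):
    k,d,Rc,C=c
    n=cv2.undistortPoints(np.array(px,float).reshape(-1,1,2),k,d).reshape(-1,2)
    return C,(Rc@np.c_[n,np.ones(len(n))].T).T
def onplane(c,px,z):
    C,v=ray(c,px); return C+v*((z-C[2])/v[:,2])[:,None]
def tri(cs,pxs):
    A=np.zeros((3,3));b=np.zeros(3);L=[]
    for c,p in zip(cs,pxs):
        C,v=ray(c,[p]); v=v[0]/np.linalg.norm(v[0]); M=np.eye(3)-np.outer(v,v); A+=M;b+=M@C;L.append((C,M))
    X=np.linalg.solve(A,b); return X,[np.linalg.norm(M@(X-C)) for C,M in L]
def proj(c,X):
    k,d,Rc,C=c
    return cv2.projectPoints(np.array(X,float).reshape(-1,1,3),cv2.Rodrigues(Rc.T)[0],-Rc.T@C,k,d)[0].reshape(-1,2)
def snap(name,fn):
    o=ctrl.get_obs(); im,d=ctrl.get_image(name); cv2.imwrite('pics/'+fn+'.png',im); np.save('pics/'+fn+'.npy',d); 
    np.save('pics/'+fn+'_o.npy',np.r_[o['tool_pos'],o['tool_rot']]); return im,d,cam(name,o)
def load(fn,name='wrist'):
    a=np.load('pics/'+fn+'_o.npy'); return cv2.imread('pics/'+fn+'.png'),np.load('pics/'+fn+'.npy'),cam(name,dict(tool_pos=a[:3],tool_rot=a[3:]))
def local(X,o):  # world point -> tool shift
    R,t=pose(o); return R.T@(np.array(X)-t)
E
python3 - <<'E'
from h import *
c=cam('top');im=cv2.imread('pics/top0.png')
for n,p,z in [('pad',(463,264),.008),('ring',(459,258),.011),('hub',(187,260),.06),('pl',(313,259),.1),('orange',(380,294),.1)]:
    print(n,onplane(c,[p],z))
a=cv2.resize(im[200:320,270:500],None,fx=3.4,fy=3.4,interpolation=cv2.INTER_CUBIC);cv2.imwrite('pics/c1.png',a)
s=cv2.imread('pics/side0.png')
a=cv2.resize(s[150:350,200:400],None,fx=3,fy=3,interpolation=cv2.INTER_CUBIC);cv2.imwrite('pics/c2.png',a)
R,t=pose(ctrl.get_obs());print(R)
E
```

```text
pad [[ 0.47814463 -0.25851138  0.008     ]]
ring [[ 0.48925077 -0.25065493  0.011     ]]
hub [[0.48140262 0.25171101 0.06      ]]
pl [[0.47799061 0.02347054 0.1       ]]
orange [[ 0.418071   -0.09000747  0.1       ]]
[[-3.53243230e-04  3.30460351e-01 -9.43819809e-01]
 [ 1.59051872e-03 -9.43818488e-01 -3.30460484e-01]
 [-9.99998673e-01 -1.61789600e-03 -1.92205882e-04]]
```

View pics/c1.png

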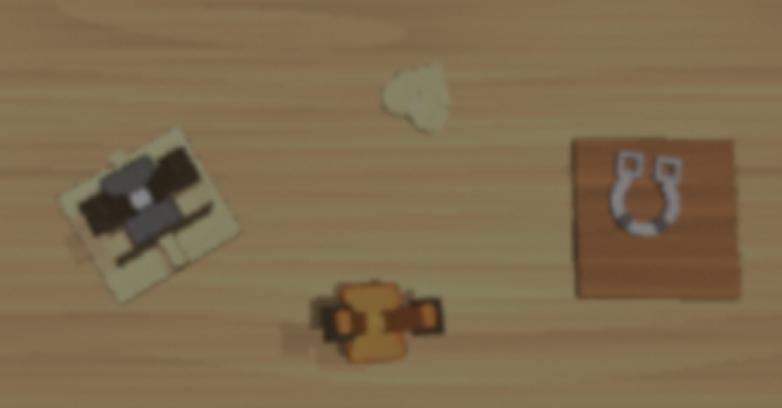

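View pics/c2.png

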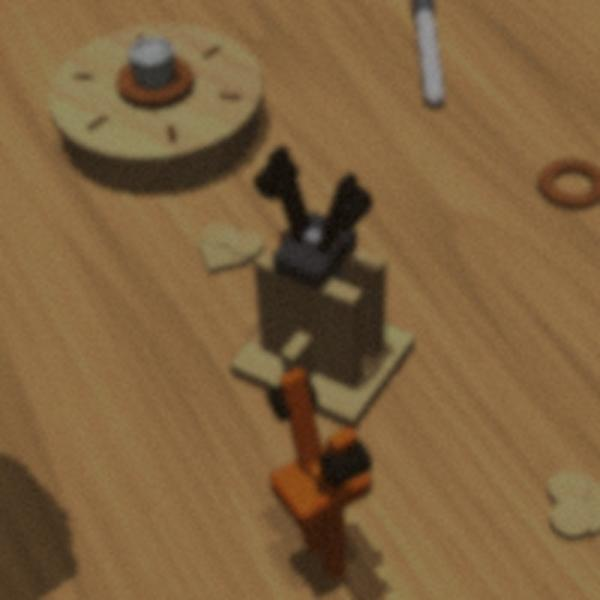

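Candidates: pliers – grey/black ones in the stand at top (313,259), which fit the description, versus orange ones at (380,294), which are excluded. Ring – split ring with lugs on the brown pad at (460,257), versus grey washer (383,155) and brown washer (289,160). The crops confirm the grey/black pliers and the ring on the pad. Next I'll take a close wrist look at the ring.

Run:
```python
from h import *
o=ctrl.get_obs(); print(local([.489,-.251,.13],o))
```

```text
[ 0.10076058 -0.22585974 -0.37850771]
```

```bash
python3 -m handwheel '[1,0,-0.226,-0.378,30,0,0, 1,0,-0.226,-0.378,30,0,0, 1,0,-0.226,-0.378,30,0,0, 1,0,-0.226,-0.378,30,0,0, 1,0,-0.226,-0.378,30,0,0, 1,0.1,-0.226,-0.378,30,0,0, 1,0.1,-0.226,-0.378,30,0,0, 1,0.1,-0.226,-0.378,30,0,0, 1,0.1,-0.226,-0.378,30,0,0, 1,0.1,-0.226,-0.378,30,0,0, 1,0.1,-0.226,-0.378,30,0,0, 1,0.1,-0.226,-0.378,30,0,0]' 40
python3 - <<'E'
from h import *
print(ctrl.get_obs()['tool_pos'],ctrl.get_obs()['dq'].round(3)); snap('wrist','ring1')
E
```

```text
t: 1.15
tool_pos: [0.4893, -0.2461, 0.1274]
tool_rot: [-2.119, 0.188, 2.129]
contact_force: [-0.4, 0.6, -1.0]
opening: 0.0856
[ 0.48926619 -0.24605709  0.12736842] [ 0.045  0.039 -0.029 -0.061 -0.017  0.046]
```

View pics/ring1.png

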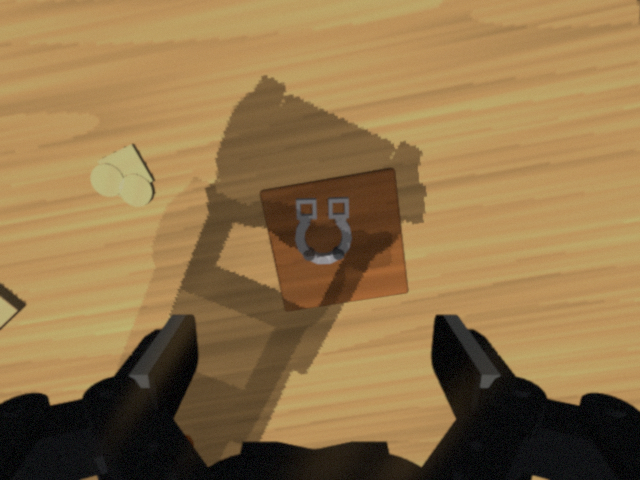

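The wrist picture shows the ring at about (323,240), its lug holes at (307,209) and (339,208). It is nearly square with the tool. Next I'll measure the holes.

Run:
```python
from h import *
im,d,c=load('ring1')
cr=im[185:275,275:375]; cv2.imwrite('pics/ringc.png',cv2.resize(cr,None,fx=6,fy=6,interpolation=cv2.INTER_CUBIC))
h=cv2.cvtColor(im,cv2.COLOR_BGR2HSV)
m=((h[...,1]<90)).astype(np.uint8); m[:185]=0;m[275:]=0;m[:,:275]=0;m[:,375:]=0
cn,hi=cv2.findContours(m,cv2.RETR_CCOMP,cv2.CHAIN_APPROX_NONE)
for a,b in zip(cn,hi[0]):
    M=cv2.moments(a)
    if M['m00']>30:
        p=(M['m10']/M['m00'],M['m01']/M['m00']); print(M['m00'],p,b[3],onplane(c,[p],.014)[0])
```

```text
1898.0 (322.8871619248331, 227.78275377590444) -1 [ 0.49306374 -0.25252709  0.014     ]
125.5 (306.06241699867195, 208.44355909694553) 0 [ 0.50787867 -0.24405929  0.014     ]
130.0 (338.0, 207.5) 0 [ 0.50475605 -0.26455364  0.014     ]
```

View pics/ringc.png

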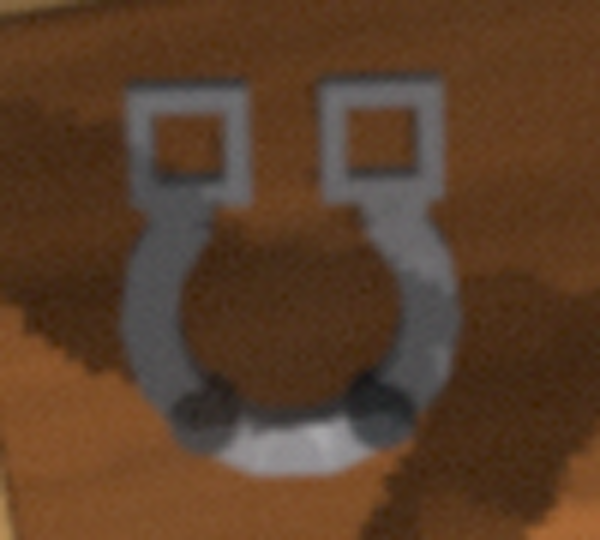

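Run:
```python
from h import *
o=ctrl.get_obs(); print(local([.478,.0235,.25],o)); R,t=pose(o); print(np.degrees(np.arctan2(R[1,1],R[0,1])), R[:,0])
```

```text
[-0.12077609 -0.26500623  0.06024462]
-100.4239822444503 [-0.00388842  0.00374908 -0.99998541]
```

```bash
python3 -m handwheel '[1,-0.04,0,0,0,0,0, 1,-0.08,-0.02,0.005,-8,0,0, 1,-0.12,-0.06,0.01,-16,0,0, 1,-0.12,-0.265,0.06,-40,0,0, 1,-0.12,-0.265,0.06,-40,0,0, 1,-0.12,-0.265,0.06,-40,0,0, 1,-0.12,-0.265,0.06,-40,0,0, 1,-0.12,-0.265,0.06,-40,0,0, 1,-0.12,-0.265,0.06,-40,0,0, 1,-0.12,-0.265,0.06,-40,0,0, 1,-0.12,-0.265,0.06,-40,0,0, 1,-0.12,-0.265,0.06,-40,0,0]'
python3 - <<'E'
from h import *
print(ctrl.get_obs()['tool_pos'],ctrl.get_obs()['dq'].round(3)); snap('wrist','pl1')
E
```

```text
t: 2.2
tool_pos: [0.479, 0.0186, 0.2516]
tool_rot: [1.935, 0.503, -1.935]
contact_force: [0.5, -0.6, -0.3]
opening: 0.0856
[0.47898713 0.01858204 0.25156196] [-0.015  0.007  0.001  0.005  0.001  0.003]
```

View pics/pl1.png

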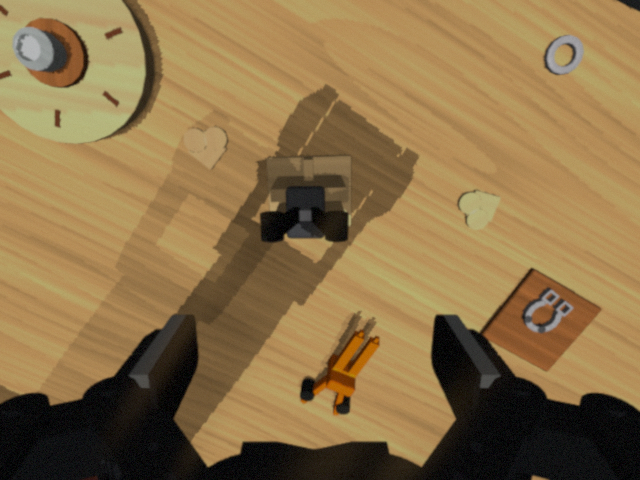

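Black pliers stand upright: barrels at (273,226) and (337,226), pivot (305,200); the orange look-alike is at (340,375). Now the grip point and axis direction.

Run:
```python
from h import *
im,d,c=load('pl1')
cv2.imwrite('pics/plc.png',cv2.resize(im[145:255,240:375],None,fx=5,fy=5,interpolation=cv2.INTER_CUBIC))
print(d[226,265:345:6], d[195,290:320:6],d[160,270:350:10])
k,dd,Rc,C=c
def world(u,v,z):
    n=cv2.undistortPoints(np.array([[[u,v]]],float),k,dd)[0,0]; return C+Rc@(np.r_[n,1]*z)
for p in [(273,226),(337,226),(273,215),(273,235),(337,215),(337,235),(305,195),(305,226),(270,165),(349,165),(280,192),(340,192)]:
    print(p,world(*p,d[p[1],p[0]]).round(4))
o=ctrl.get_obs()
for p in [(273,226),(337,226)]: print(onplane(c,[p],.131))
R,t=pose(o); print(R)
```

```text
[0.26779398 0.2581816  0.25934562 0.27175    0.28315797 0.31095916
 0.31133747 0.3108935  0.31045517 0.2844908  0.2707102  0.25763905
 0.25609016 0.26825404] [0.30436516 0.30295804 0.3035233  0.30293834 0.30423892] [0.37976524 0.37884754 0.37832788 0.3785469  0.34924677 0.37835872
 0.37865007 0.37904328]
(273, 226) [0.4737 0.0454 0.1461]
(337, 226) [0.4939 0.0099 0.1471]
(273, 215) [0.4768 0.0483 0.1336]
(273, 235) [0.4684 0.0426 0.1459]
(337, 215) [0.4976 0.0113 0.134 ]
(337, 235) [0.4887 0.0069 0.1471]
(305, 195) [0.4918 0.0332 0.0939]
(305, 226) [0.4708 0.0217 0.0949]
(270, 165) [0.4857 0.0693 0.0107]
(349, 165) [0.5219 0.0043 0.0097]
(280, 192) [0.4817 0.0505 0.0796]
(340, 192) [0.5051 0.0096 0.0822]
[[0.46934599 0.04474612 0.131     ]]
[[0.49046653 0.00692085 0.131     ]]
[[ 4.16565284e-06  4.87515669e-01 -8.73114238e-01]
 [-6.06638194e-04 -8.73114076e-01 -4.87515582e-01]
 [-9.99999816e-01  5.31695265e-04  2.92108535e-04]]
```

View pics/plc.png

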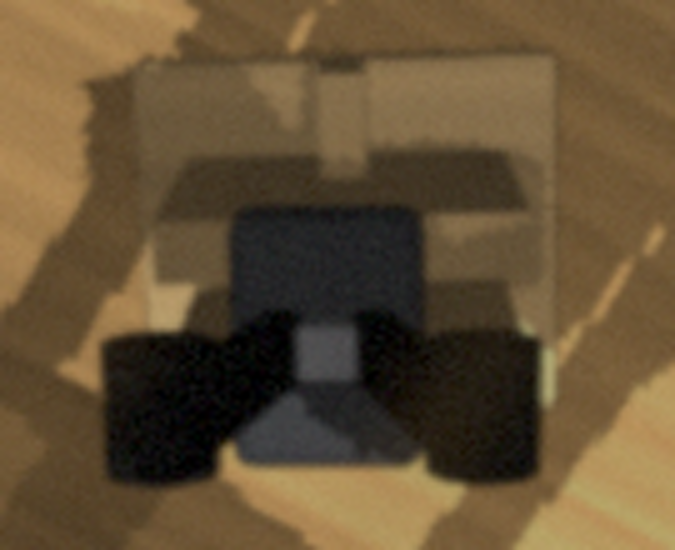

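Run:
```python
from h import *
im,d,c=load('pl1')
k,dd,Rc,C=c
v,u=np.mgrid[205:250,250:360]; z=d[205:250,250:360]
n=cv2.undistortPoints(np.c_[u.ravel(),v.ravel()].astype(float).reshape(-1,1,2),k,dd)[:,0]
P=C+(Rc@(np.c_[n,np.ones(len(n))]*z.ravel()[:,None]).T).T
P=P[z.ravel()>0]
T=P[(P[:,2]>.142)&(P[:,2]<.152)]
o=ctrl.get_obs(); L=np.array([local(p,o) for p in T])
for s in (L[:,1]<0,L[:,1]>0):
    q=L[s]; print(len(q),np.percentile(q,[2,50,98],axis=0).round(4))
from h import *
c=cv2.minAreaRect
for s in (L[:,1]<.0,L[:,1]>0.): print(cv2.minAreaRect((L[s][:,1:]*1000).astype(np.float32)))
```

```text
210 [[ 0.1041 -0.0304 -0.0096]
 [ 0.1057 -0.0265 -0.0043]
 [ 0.109  -0.0234  0.0016]]
205 [[ 0.104   0.0097 -0.0097]
 [ 0.1058  0.0133 -0.0049]
 [ 0.1091  0.0167  0.0012]]
((-26.896011352539062, -4.035027027130127), (7.1030707359313965, 11.755268096923828), 1.172446846961975)
((13.220906257629395, -4.189353942871094), (12.057579040527344, 7.133297443389893), 88.9208755493164)
```

```bash
python3 - <<'E'
from h import *
im,d,c=load('pl1'); o=ctrl.get_obs()
for p,z in [((305,187),.094),((305,238),.094),((305,221),.1),((272,230),.146),((337,230),.146)]: print(p,local(onplane(c,[p],z)[0],o).round(4))
E
python3 -m handwheel '[1,0,-0.0067,-0.0042,0,0,0, 1,0.03,-0.0067,-0.0042,0,0,0, 1,0.06,-0.0067,-0.0042,0,0,0, 1,0.08,-0.0067,-0.0042,0,0,0, 1,0.08,-0.0067,-0.0042,0,0,0, 1,0.08,-0.0067,-0.0042,0,0,0]'
python3 - <<'E'
from h import *
snap('wrist','pl2')
E
```

```text
(305, 187) [ 0.1573 -0.0068 -0.0246]
(305, 238) [ 0.1574 -0.007   0.0154]
(305, 221) [ 0.1514 -0.0068  0.0002]
(272, 230) [ 0.1053 -0.0269 -0.006 ]
(337, 230) [ 0.1054  0.0147 -0.006 ]
t: 2.75
tool_pos: [0.4785, 0.0274, 0.1702]
tool_rot: [1.933, 0.506, -1.938]
contact_force: [0.4, 1.0, 0.8]
opening: 0.0853
```

View pics/pl2.png

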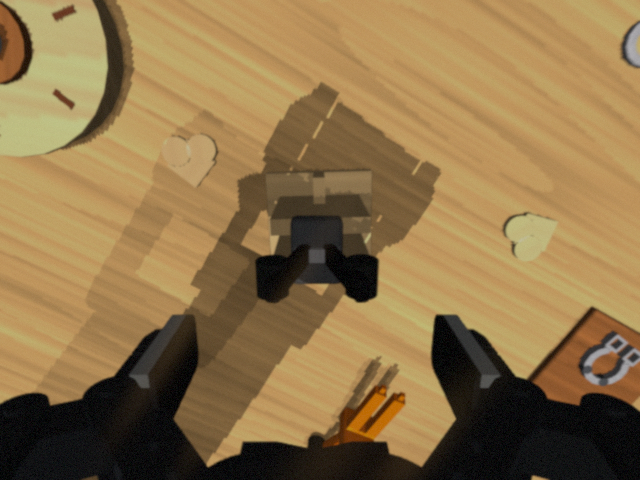

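```bash
python3 -m handwheel '[1,0.03,0,0,0,0,0, 1,0.055,0,0,0,0,0, 1,0.066,0,0,0,0,0, 1,0.066,0,0,0,0,0, 0.8,0.066,0,0,0,0,0, 0.68,0.066,0,0,0,0,0, 0.67,0.066,0,0,0,0,0, 0.67,0.066,0,0,0,0,0, 0.67,0.066,0,0,0,0,0]' 40
python3 - <<'E'
from h import *
snap('wrist','pl3'); print(ctrl.get_obs()['opening'])
E
```

```text
t: 3.55
tool_pos: [0.482, 0.0275, 0.1092]
tool_rot: [1.94, 0.503, -1.927]
contact_force: [-0.1, 0.7, 5.3]
opening: 0.0573
0.0573674728475194
```

View pics/pl3.png

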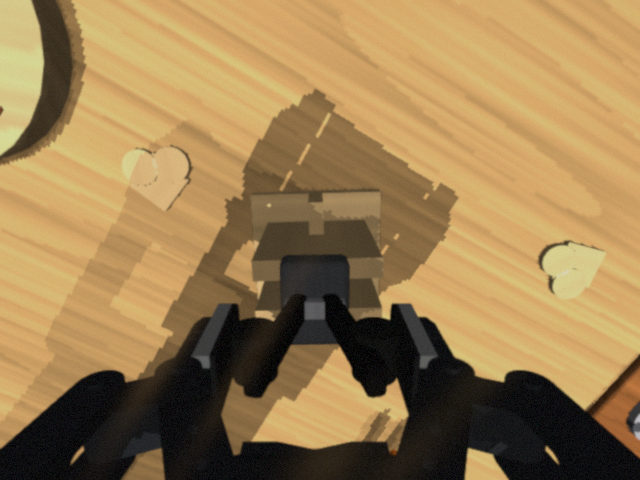

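```bash
python3 -m handwheel '[0.67,0,0,0,0,0,0, 0.67,0,0,0,0,0,0]'
python3 - <<'E'
from h import *
s,_,_=snap('side','s3'); cv2.imwrite('pics/s3c.png',cv2.resize(s[120:360,180:420],None,fx=2.5,fy=2.5))
o=ctrl.get_obs(); print(o)
E
```

```text
t: 3.77
tool_pos: [0.482, 0.0276, 0.1092]
tool_rot: [1.94, 0.503, -1.927]
contact_force: [-0.1, 0.0, 4.7]
opening: 0.0574
{'t': 3.8167, 'q': array([-9.71726866e-02, -1.91218870e-01,  2.05524673e+00, -3.53317182e-05,
        1.27064828e+00,  9.62180072e-01]), 'dq': array([-5.09077587e-05,  1.84783479e-03, -1.60547019e-03, -1.17228031e-03,
       -7.15656951e-04, -3.00308404e-04]), 'effort': array([-1.09526790e-01, -2.35739797e+01, -3.15416658e+01,  1.71641278e-02,
       -4.59499752e-04, -8.05001637e-04]), 'tool_pos': array([0.4820451 , 0.02755261, 0.10922984]), 'tool_rot': array([ 1.93990479,  0.50307779, -1.92695773]), 'contact_force': array([-0.54160373,  0.50831323,  5.60796626]), 'wrist_torque': array([ 0.03271704,  0.01360515, -0.05011884]), 'opening': 0.057645433546822715}
```

View pics/s3c.png

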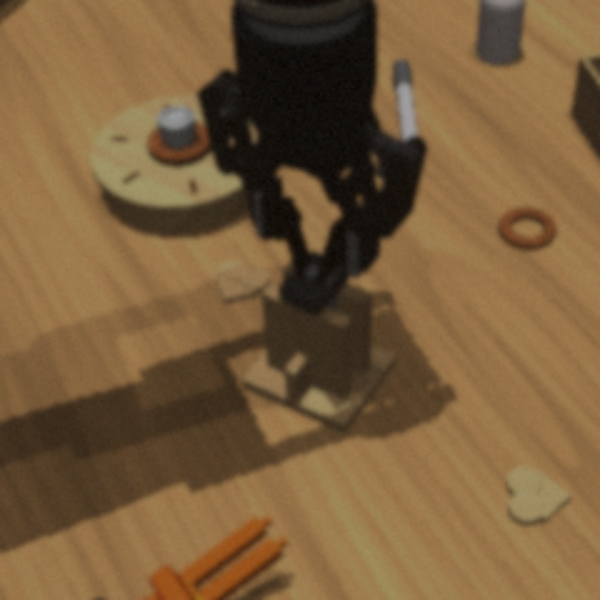

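```bash
python3 -m handwheel '[0.67,-0.01,0,0,0,0,0, 0.67,-0.02,0,0,0,0,0, 0.67,-0.04,0,0,0,0,0, 0.67,-0.06,0,0,0,0,0, 0.67,-0.085,0,0,0,0,0, 0.67,-0.11,0,0,0,0,0, 0.67,-0.12,0,0,0,0,0, 0.67,-0.12,0,0,0,0,0, 0.67,-0.12,0,0,0,0,0]'
python3 - <<'E'
from h import *
snap('wrist','pl4'); print(ctrl.get_obs()['opening']); snap('side','s4');snap('top','t4')
a=cv2.imread('pics/s4.png'); cv2.imwrite('pics/s4c.png',cv2.resize(a[60:360,180:480],None,fx=2,fy=2))
E
```

```text
t: 4.57
tool_pos: [0.4794, 0.0278, 0.2257]
tool_rot: [1.935, 0.505, -1.933]
contact_force: [-0.7, -1.4, -2.2]
opening: 0.0573
0.05742370971115782
```

View pics/pl4.png

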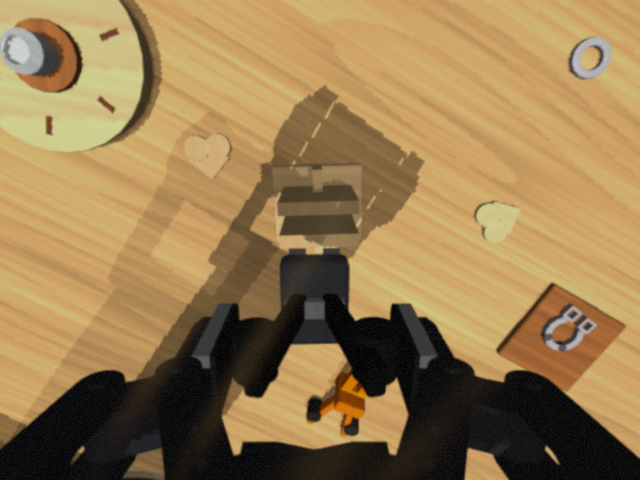

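View pics/s4c.png

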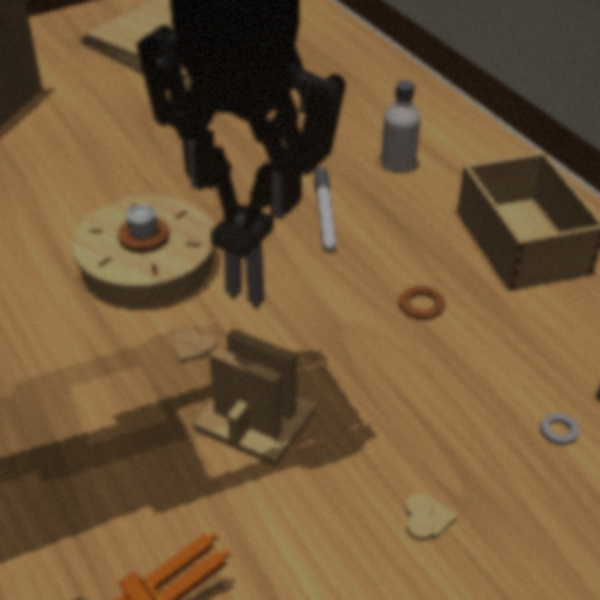

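View pics/t4.png

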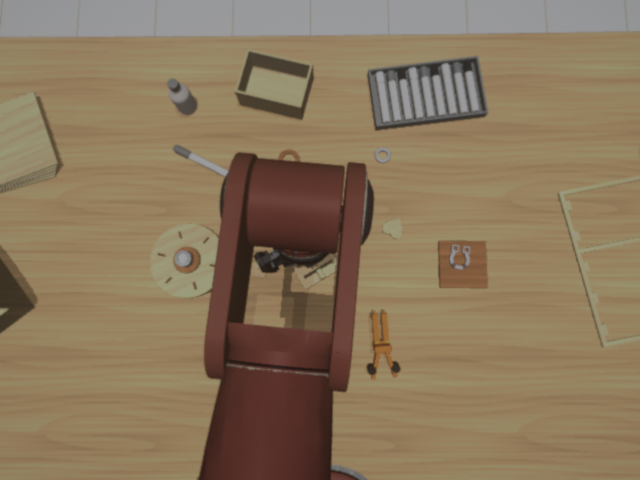

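Pliers are out of the stand, upright in the grip. The tips are just visible at about (299,252) and (333,252) beyond the block. The orange look-alike, which stood at the start, now lies toppled at top (383,340); it is clear of the job.

Run:
```python
from h import *
im,d,c=load('pl4')
cr=im[225:305,260:370]; cv2.imwrite('pics/pl4c.png',cv2.resize(np.clip(cr.astype(float)*1.8,0,255).astype(np.uint8),None,fx=7,fy=7,interpolation=cv2.INTER_CUBIC))
for r in range(244,262,2): print(r,(d[r,284:350:3]*1000).round(0).astype(int))
a=cv2.imread('pics/s4.png')[150:230,270:350]; cv2.imwrite('pics/s4d.png',cv2.resize(np.clip(a.astype(float)*1.8,0,255).astype(np.uint8),None,fx=7,fy=7,interpolation=cv2.INTER_CUBIC))
```

```text
244 [303 303 302 304 303 303 304 304 303 302 303 303 302 303 303 303 302 304
 302 304 303 303]
246 [304 303 302 304 304 304 304 303 304 303 304 303 303 303 303 303 303 303
 303 303 303 303]
248 [389 388 387 238 238 238 238 238 388 389 387 347 346 238 237   0 238 238
 237 389 388 388]
250 [389 389 235 235 234 235 235 235 388 389 388 346 348 234 235 235 234 234
 235 388 388 389]
252 [388 389 231 230 230 232 233 231 389 388 389 347 347 231 231 231 231 231
 231 388 389 390]
254 [391 390 228 228 228 227 228 229 389 390 178 179 178 180 180 179 179 178
 179 179 390 389]
256 [178 177 176 176 177 176 177 177 176 177 176 175 176 175 176 175 176 176
 176 176 178 390]
258 [174 174 175 174 174 174 174 173 174 174 174 174 175 174 174 172 175 174
 173 173 174 392]
260 [173 172 172 171 171 172 172 170 172 171 171 171 171 171 171 171 172 171
 171 171 171 175]
```

View pics/pl4c.png

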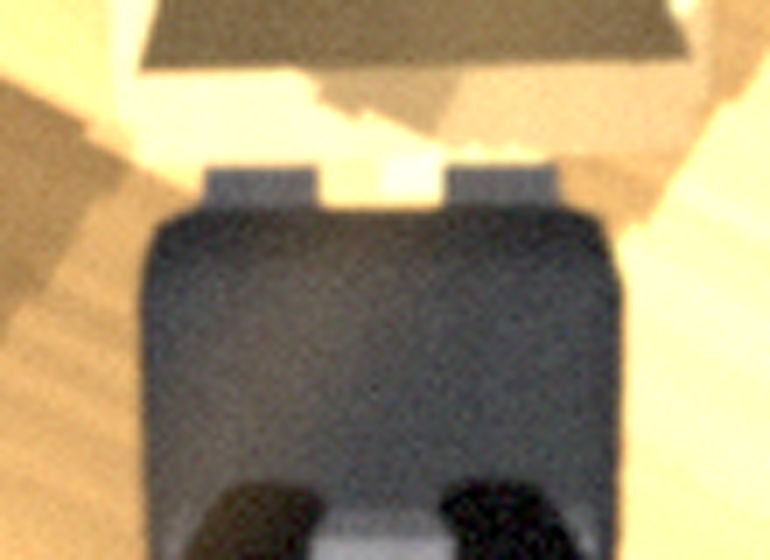

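View pics/s4d.png

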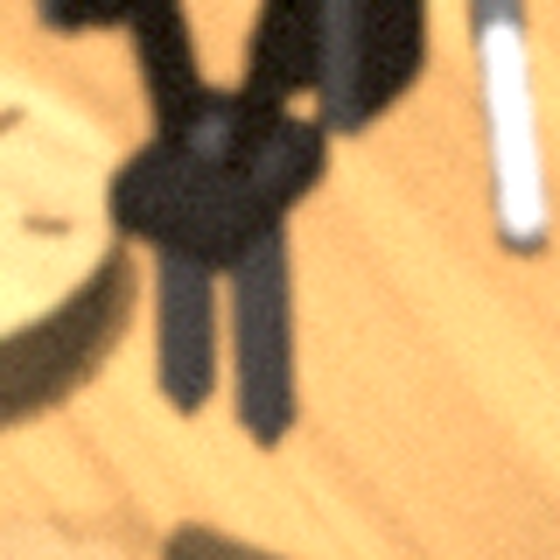

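Run:
```python
from h import *
im,d,c=load('pl4'); a=np.load('pics/pl4_o.npy'); o=dict(tool_pos=a[:3],tool_rot=a[3:])
k,dd,Rc,C=c
for u in (297.3,331.6):
    n=cv2.undistortPoints(np.array([[[u,248.3]]]),k,dd)[0,0]; P=C+Rc@(np.r_[n,1]*.239); print(P.round(4),local(P,o).round(4))
# block front top edge row ~255 
P=C; 
n=cv2.undistortPoints(np.array([[[314.5,255.]]]),k,dd)[0,0]; print(local(C+Rc@(np.r_[n,1]*.178),o).round(4))
n=cv2.undistortPoints(np.array([[[314.5,341.]]]),k,dd)[0,0]; 
for z in (.15,.155,.158): print(local(C+Rc@(np.r_[n,1]*z),o).round(4))
for r in range(262,345,8): 
    n=cv2.undistortPoints(np.array([[[290,r]]],float),k,dd)[0,0]; print(r,d[r,290],local(C+Rc@(np.r_[n,1]*d[r,290]),o).round(4))
R,t=pose(o); print(R.round(4))
# ring target
ic,_,cc=load('ring1')
```

```text
[0.4753 0.0367 0.1417] [ 0.084  -0.0098 -0.0007]
[0.4852 0.0189 0.1417] [ 0.084   0.0105 -0.0007]
[ 0.0253  0.0003 -0.0173]
[-0.0108  0.0002  0.0038]
[-0.0064  0.0002  0.0065]
[-0.0038  0.0002  0.0081]
262 0.16946712 [ 0.0164 -0.01   -0.0174]
270 0.16986571 [ 0.0157 -0.0101 -0.014 ]
278 0.17108296 [ 0.0158 -0.0101 -0.0103]
286 0.17097062 [ 0.0147 -0.0101 -0.0071]
294 0.17199865 [ 0.0146 -0.0102 -0.0035]
302 0.16465838 [ 0.0069 -0.0098 -0.0035]
310 0.1571567 [-0.0008 -0.0093 -0.0039]
318 0.1516493 [-0.0067 -0.009  -0.0036]
326 0.14974724 [-0.0093 -0.0089 -0.0017]
334 0.15071513 [-0.0094 -0.0089  0.0017]
342 0.15000398 [-0.0109 -0.0089  0.0041]
[[ 1.100e-03  4.893e-01 -8.721e-01]
 [-1.000e-04 -8.721e-01 -4.893e-01]
 [-1.000e+00  6.000e-04 -9.000e-04]]
```

Run:
```python
from h import *
o=ctrl.get_obs(); print(o['tool_pos'],local([.5096,-.2545,.1255],o))
```

```text
[0.47814165 0.02787744 0.22307605] [0.09736289 0.26186202 0.11043768]
```

```bash
python3 -m handwheel '[0.67,0,0.03,0.012,5,0,0, 0.67,0,0.065,0.025,10,0,0, 0.67,0,0.1,0.04,16,0,0, 0.67,0,0.135,0.055,22,0,0, 0.67,0,0.17,0.07,28,0,0, 0.67,0.01,0.2,0.085,33,0,0, 0.67,0.03,0.235,0.1,37,0,0, 0.67,0.06,0.255,0.108,38,0,0, 0.67,0.09,0.262,0.11,38,0,0, 0.67,0.097,0.262,0.11,38,0,0, 0.67,0.097,0.262,0.11,38,0,0, 0.67,0.097,0.262,0.11,38,0,0]'
python3 - <<'E'
from h import *
im,d,c=snap('wrist','r2'); o=ctrl.get_obs();print(o['opening'],o['tool_pos'],o['dq'].round(3),o['contact_force'])
cv2.imwrite('pics/r2c.png',cv2.resize(im[190:290,250:380],None,fx=6,fy=6,interpolation=cv2.INTER_CUBIC))
E
```

```text
t: 5.72
tool_pos: [0.5111, -0.2536, 0.1276]
tool_rot: [-2.14, 0.161, 2.144]
contact_force: [-0.5, 1.4, -0.5]
opening: 0.0576
0.05752260655972091 [ 0.51211557 -0.25406617  0.12937336] [ 0.005 -0.021 -0.023 -0.002 -0.006 -0.001] [ 0.14119225  0.5606729  -1.84240865]
```

View pics/r2c.png

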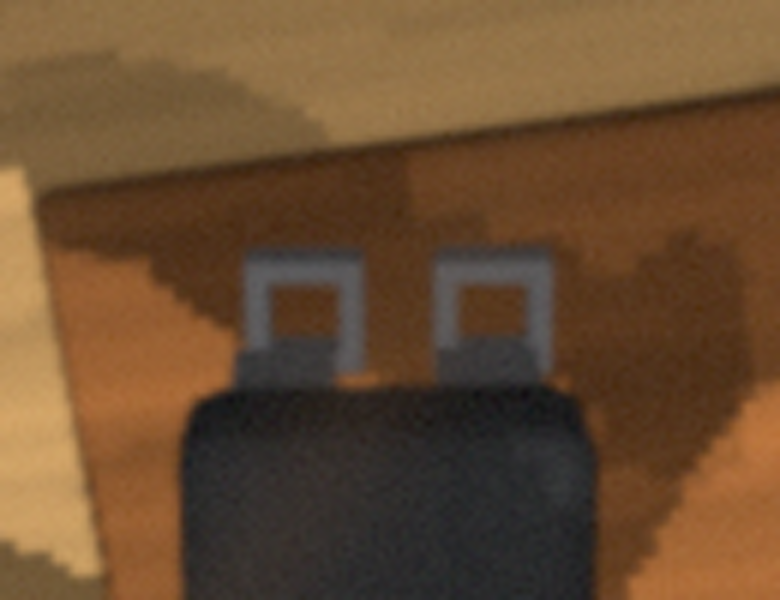

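Run:
```python
from h import *
im,d,c=load('r2'); a=np.load('pics/r2_o.npy'); o=dict(tool_pos=a[:3],tool_rot=a[3:]); print(a)
k,dd,Rc,C=c
gray=cv2.cvtColor(im,cv2.COLOR_BGR2GRAY)
for u in (300.7,332.):
    P=onplane(c,[(u,237.3)],.014)[0]; print('hole front',P.round(4),local(P,o).round(4))
jr=190+340/6
for u in (297.7,331.3):
    n=cv2.undistortPoints(np.array([[[u,jr]]]),k,dd)[0,0]; print('jaw',local(C+Rc@(np.r_[n,1]*.239),o).round(4))
print(d[240:252,295],d[240:252,331]); print('sag',d[233:240,293],d[236,300],d[234:240,335])
R,t=pose(o); print(R.round(3))
```

```text
[ 0.51111732 -0.25363614  0.1276478  -2.14028135  0.16103872  2.14405555]
hole front [ 0.511  -0.2449  0.014 ] [ 0.1137 -0.0085  0.0012]
hole front [ 0.5079 -0.2654  0.014 ] [0.1136 0.0123 0.0012]
jaw [ 0.0844 -0.0094 -0.0019]
jaw [ 0.0844  0.0106 -0.0019]
[0.27390543 0.27387837 0.27512825 0.27523282 0.27461416 0.27698135
 0.27668008 0.27418685 0.23675582 0.23607922 0.23440364 0.23229149] [0.27478075 0.2741397  0.27486438 0.27495572 0.27660522 0.27591842
 0.27560696 0.27308422 0.23852019 0.23493308 0.23394538 0.23152247]
sag [0.26865563 0.26808324 0.26707858 0.2667184  0.26785687 0.26912755
 0.26701602] 0.26690108 [0.26642737 0.26615664 0.26855865 0.26775816 0.27437323 0.27482578]
[[-0.002 -0.151 -0.989]
 [ 0.001 -0.989  0.151]
 [-1.    -0.001  0.002]]
```

```bash
python3 -m handwheel '[0.67,0,0.0013,0.003,0,0,0, 0.67,0.01,0.0013,0.003,0,0,0, 0.67,0.02,0.0013,0.003,0,0,0, 0.67,0.02,0.0013,0.003,0,0,0, 0.67,0.02,0.0013,0.003,0,0,0]'
python3 - <<'E'
from h import *
im,d,c=snap('wrist','r3'); o=ctrl.get_obs();print(o['opening'],o['tool_pos'],o['dq'].round(3),o['contact_force'])
cv2.imwrite('pics/r3c.png',cv2.resize(im[190:290,250:380],None,fx=6,fy=6,interpolation=cv2.INTER_CUBIC))
im,d,c=snap('side','s5'); cv2.imwrite('pics/s5c.png',cv2.resize(im[340:460,350:470],None,fx=5,fy=5,interpolation=cv2.INTER_CUBIC))
E
```

```text
t: 6.18
tool_pos: [0.5077, -0.2546, 0.1071]
tool_rot: [-2.14, 0.161, 2.144]
contact_force: [0.2, -0.8, -2.1]
opening: 0.0573
0.05745770700015687 [ 0.50807385 -0.25498283  0.10775772] [-0.002 -0.006 -0.015  0.    -0.003 -0.   ] [-0.49084981  0.52868148 -1.0072956 ]
```

View pics/r3c.png

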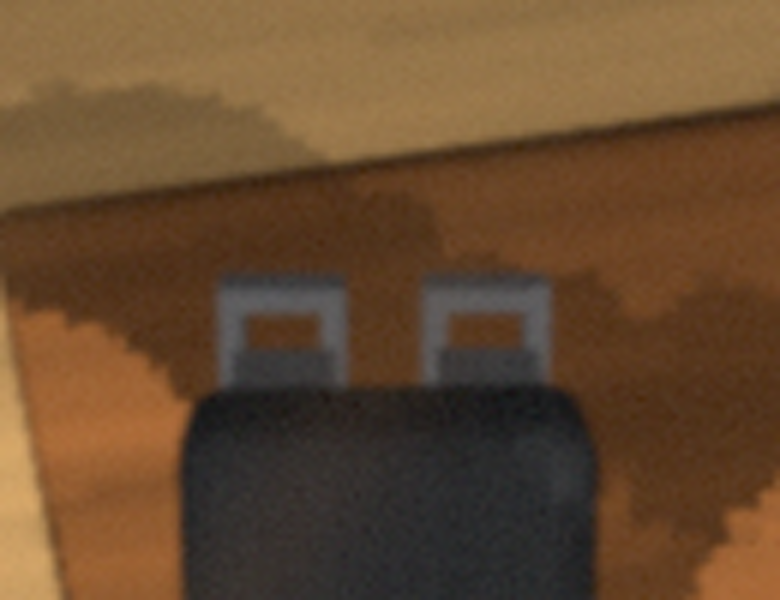

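View pics/s5c.png

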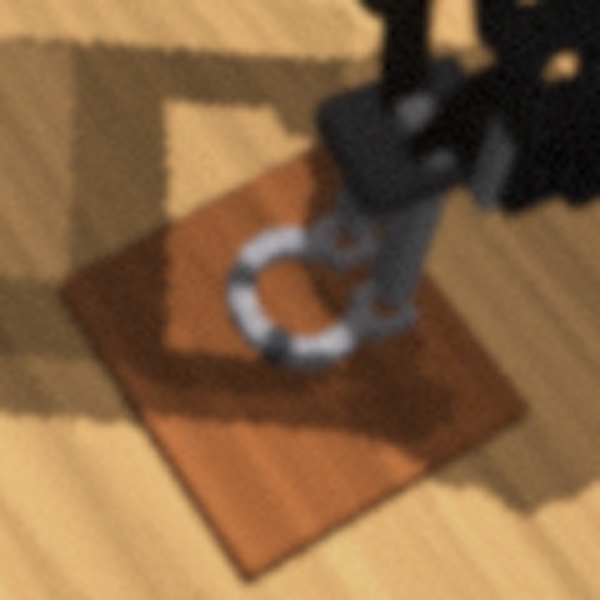

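Run:
```python
from h import *
im,d,c=load('r3'); a=np.load('pics/r3_o.npy'); o=dict(tool_pos=a[:3],tool_rot=a[3:]); print(a)
k,dd,Rc,C=c
for u in (250+283/6,250+484/6):
    P=onplane(c,[(u,190+315/6)],.014)[0]; print('hole front',local(P,o).round(4))
for u in (250+284.5/6,250+491/6):
    n=cv2.undistortPoints(np.array([[[u,190+349/6]]]),k,dd)[0,0]; print('jaw',local(C+Rc@(np.r_[n,1]*.239),o).round(4))
print(d[247:252,297],d[247:252,331]); print(d[240:244,291])
```

```text
[ 0.5076521  -0.25463941  0.10711939 -2.14000812  0.16146544  2.14412561]
hole front [ 0.0931 -0.01   -0.0017]
hole front [ 0.0931  0.0105 -0.0017]
jaw [ 0.0841 -0.0095 -0.001 ]
jaw [ 0.0841  0.0109 -0.001 ]
[0.25429958 0.23855281 0.23607887 0.23337545 0.23256011] [0.255136   0.23767884 0.2361989  0.23392327 0.23086388]
[0.24612391 0.24592037 0.25371134 0.2541892 ]
```

```bash
python3 -m handwheel '[0.67,0,-0.0004,-0.0006,0,0,0, 0.67,0.003,-0.0004,-0.0006,0,0,0, 0.67,0.006,-0.0004,-0.0006,0,0,0, 0.67,0.007,-0.0004,-0.0006,0,0,0, 0.67,0.007,-0.0004,-0.0006,0,0,0, 0.67,0.007,-0.0004,-0.0006,0,0,0]'
python3 - <<'E'
from h import *
im,d,c=snap('wrist','r4'); o=ctrl.get_obs();print(o['opening'],o['tool_pos'],o['dq'].round(3),o['contact_force'])
cv2.imwrite('pics/r4c.png',cv2.resize(im[190:290,250:380],None,fx=6,fy=6,interpolation=cv2.INTER_CUBIC))
im2,_,_=snap('side','s6'); cv2.imwrite('pics/s6c.png',cv2.resize(im2[340:460,350:470],None,fx=5,fy=5,interpolation=cv2.INTER_CUBIC))
print(d[244:254,291],d[249:252,297])
E
```

```text
t: 6.78
tool_pos: [0.5089, -0.255, 0.1011]
tool_rot: [-2.142, 0.163, 2.143]
contact_force: [-0.7, -0.5, -1.7]
opening: 0.0575
0.057391723807530624 [ 0.5089877  -0.25506488  0.10125011] [-0.    -0.001 -0.002  0.     0.    -0.001] [ 0.13382578  0.1895303  -1.36023924]
[0.2414522  0.24071592 0.2423045  0.24209347 0.23798051 0.23552236
 0.234322   0.23173869 0.23063117 0.2304579 ] [0.23645449 0.23314615 0.23237114]
```

View pics/r4c.png

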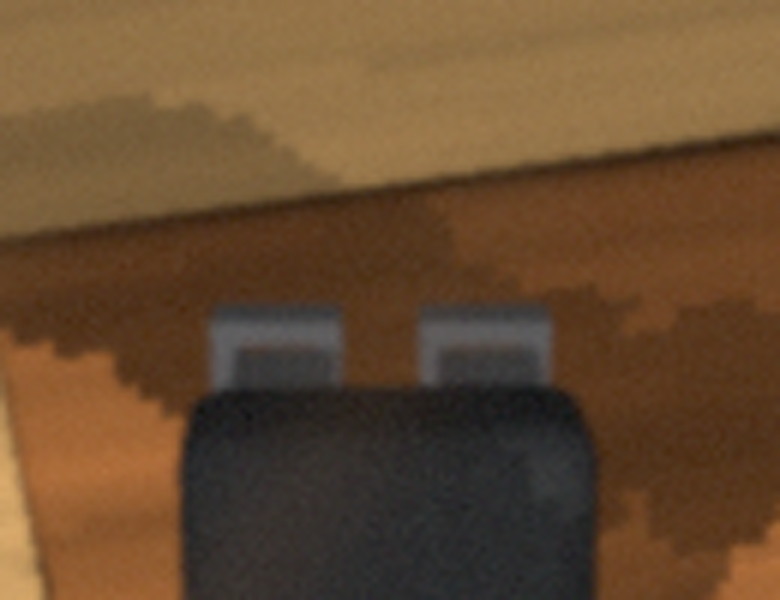

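View pics/s6c.png

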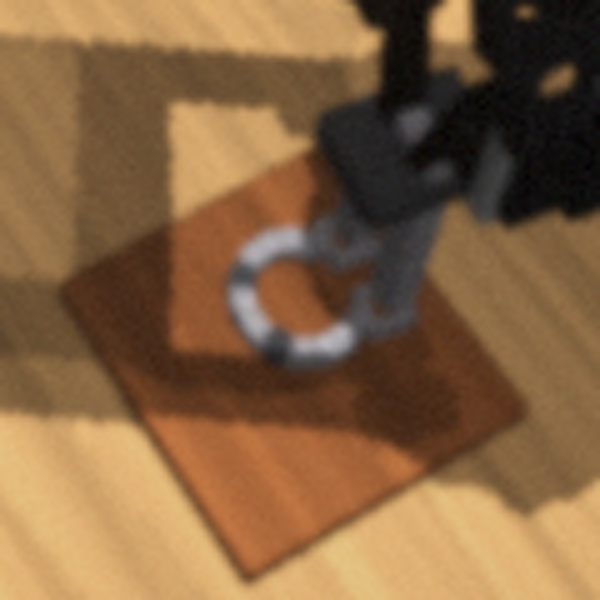

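```bash
python3 -m handwheel '[0.67,0.002,0,0,0,0,0, 0.67,0.002,0,0,0,0,0, 0.63,0.002,0,0,0,0,0, 0.59,0.002,0,0,0,0,0, 0.57,0.002,0,0,0,0,0, 0.57,0.002,0,0,0,0,0]' 60
python3 - <<'E'
from h import *
im,d,c=snap('wrist','r5'); o=ctrl.get_obs();print(o['opening'],o['tool_pos'],o['dq'].round(3),o['contact_force'])
cv2.imwrite('pics/r5c.png',cv2.resize(im[190:290,250:380],None,fx=6,fy=6,interpolation=cv2.INTER_CUBIC))
im2,_,_=snap('side','s7'); cv2.imwrite('pics/s7c.png',cv2.resize(im2[340:460,350:470],None,fx=5,fy=5,interpolation=cv2.INTER_CUBIC))
E
```

```text
t: 7.38
tool_pos: [0.5094, -0.2552, 0.1]
tool_rot: [-2.144, 0.163, 2.142]
contact_force: [0.3, 0.3, 2.5]
opening: 0.0491
0.04909017232528308 [ 0.50945208 -0.25524822  0.10001698] [-0.002  0.002  0.001  0.002  0.    -0.002] [-0.52210122  1.1587949   2.70189115]
```

View pics/r5c.png

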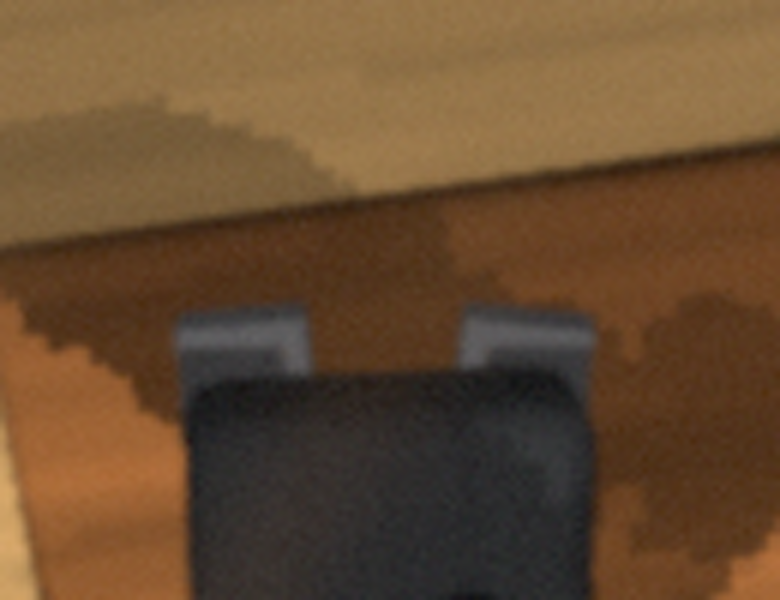

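View pics/s7c.png

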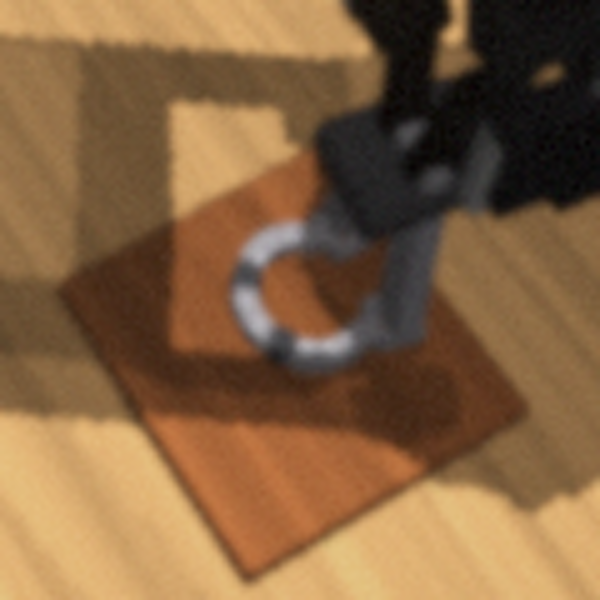

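```bash
python3 -m handwheel '[0.55,-0.001,0,0,0,0,0, 0.53,-0.0015,0,0,0,0,0, 0.51,-0.002,0,0,0,0,0, 0.49,-0.0025,0,0,0,0,0, 0.47,-0.003,0,0,0,0,0, 0.465,-0.003,0,0,0,0,0, 0.465,-0.003,0,0,0,0,0, 0.465,-0.003,0,0,0,0,0]' 80
python3 - <<'E'
from h import *
im,d,c=snap('wrist','r6'); o=ctrl.get_obs();print(o['opening'],o['tool_pos'],o['dq'].round(3),o['contact_force'])
cv2.imwrite('pics/r6c.png',cv2.resize(im[190:290,250:380],None,fx=6,fy=6,interpolation=cv2.INTER_CUBIC))
im2,_,_=snap('side','s8'); cv2.imwrite('pics/s8c.png',cv2.resize(im2[340:460,350:470],None,fx=5,fy=5,interpolation=cv2.INTER_CUBIC))
E
```

```text
t: 8.15
tool_pos: [0.5088, -0.255, 0.1019]
tool_rot: [-2.142, 0.163, 2.143]
contact_force: [-0.4, -0.6, -1.4]
opening: 0.0402
0.039974280929392654 [ 0.508778   -0.25503231  0.10195534] [ 0.002 -0.003  0.     0.002  0.001 -0.   ] [-0.4292716   0.42359885 -1.25841849]
```

View pics/r6c.png

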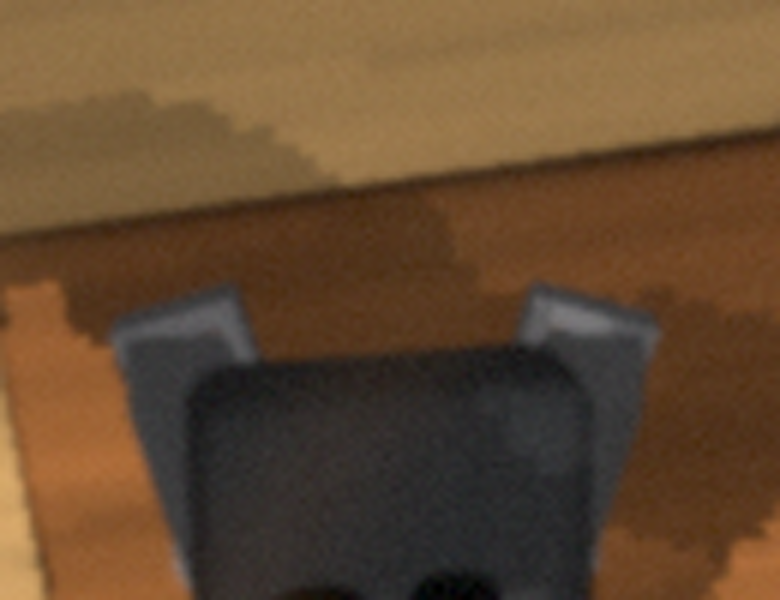

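View pics/s8c.png

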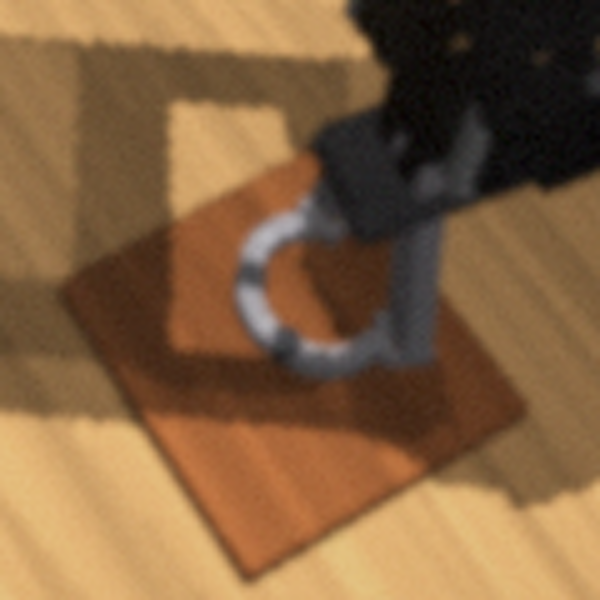

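```bash
python3 -m handwheel '[0.455,0,0,0,0,0,0, 0.455,-0.003,0,0,0,0,0, 0.455,-0.008,0,0,0,0,0, 0.455,-0.02,0,0,0,0,0, 0.455,-0.035,0,0,0,0,0, 0.455,-0.05,0,0,0,0,0, 0.455,-0.06,0,0,0,0,0, 0.455,-0.06,0,0,0,0,0, 0.455,-0.06,0,0,0,0,0]' 80
python3 - <<'E'
from h import *
im,d,c=snap('wrist','r7'); o=ctrl.get_obs();print(o['opening'],o['tool_pos'],o['dq'].round(3),o['contact_force'])
cv2.imwrite('pics/r7c.png',cv2.resize(im[190:290,250:380],None,fx=6,fy=6,interpolation=cv2.INTER_CUBIC))
im2,_,_=snap('side','s9'); cv2.imwrite('pics/s9c.png',cv2.resize(im2[280:460,320:500],None,fx=4,fy=4,interpolation=cv2.INTER_CUBIC))
E
```

```text
t: 9.0
tool_pos: [0.5095, -0.2554, 0.1636]
tool_rot: [-2.145, 0.164, 2.141]
contact_force: [0.4, 0.2, -2.3]
opening: 0.0395
0.03900841369280441 [ 0.50893428 -0.25497126  0.16229933] [ 0.002  0.015  0.021  0.001 -0.    -0.   ] [-0.14886129  0.67991292 -1.65188354]
```

View pics/r7c.png

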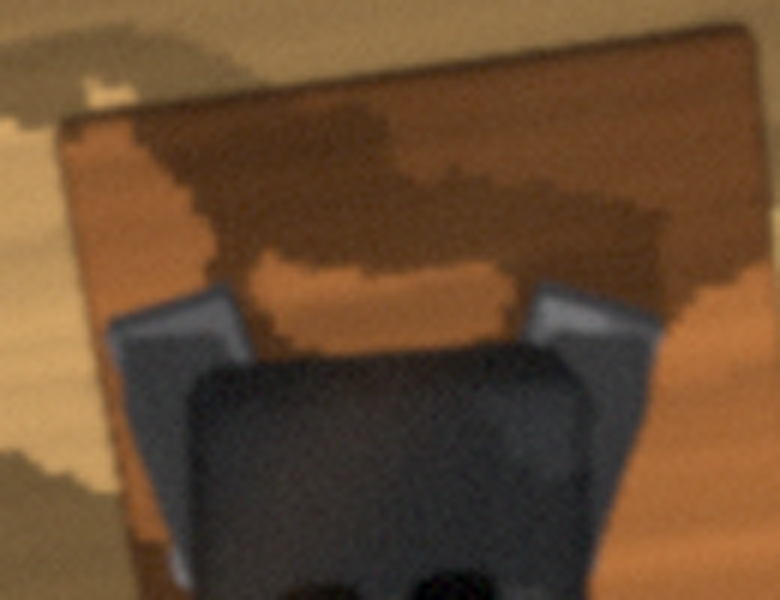

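View pics/s9c.png

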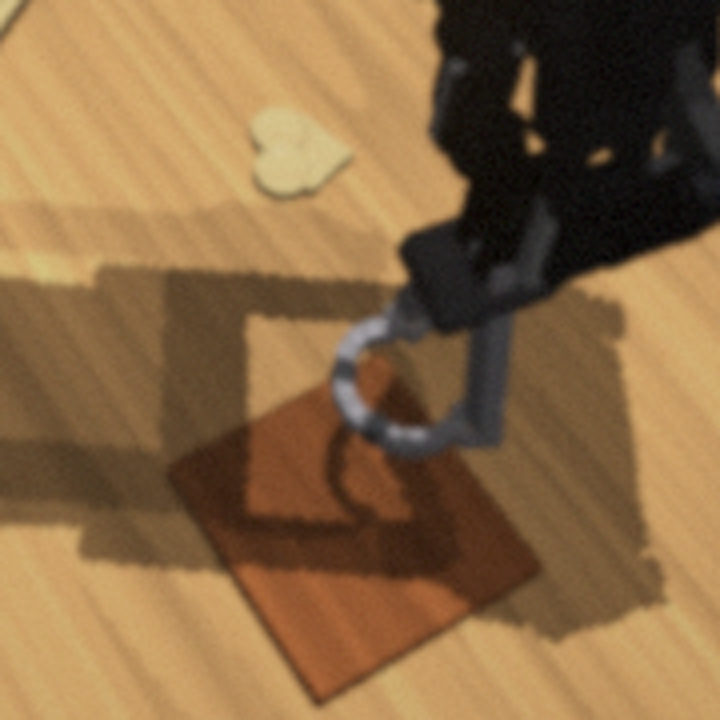

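Run:
```python
from h import *
im,d,c=load('s9','side')
k,dd,Rc,C=c
# ring polyline points in crop -> px
o=np.load('pics/s9_o.npy'); oo=dict(tool_pos=o[:3],tool_rot=o[3:])
for (x,y) in [(385,328),(362,345),(350,358),(348,378),(360,405),(385,432),(410,440),(430,440),(445,433)]:
    u,v=320+x/4,280+y/4
    z=d[int(round(v)),int(round(u))]
    n=cv2.undistortPoints(np.array([[[u,v]]]),k,dd)[0,0]; P=C+Rc@(np.r_[n,1]*z); print((round(u),round(v)),round(float(z),4),P.round(4),local(P,oo).round(4))
```

```text
(416, 362) 0.5994 [ 0.4979 -0.2361  0.0742] [ 0.0881 -0.017   0.0138]
(410, 366) 0.595 [ 0.4878 -0.2375  0.0745] [ 0.0878 -0.0141  0.0235]
(408, 370) 0.5922 [ 0.4819 -0.2392  0.0743] [ 0.088  -0.0115  0.0291]
(407, 374) 0.588 [ 0.4775 -0.2442  0.0737] [ 0.0886 -0.0059  0.0327]
(410, 381) 0.582 [ 0.4754 -0.2533  0.0733] [0.089  0.0034 0.0334]
(416, 388) 0.5746 [ 0.4762 -0.2646  0.0743] [0.088  0.0145 0.0309]
(422, 390) 0.574 [ 0.4818 -0.27    0.073 ] [0.0893 0.019  0.0246]
(428, 390) 0.5706 [ 0.4857 -0.274   0.0761] [0.0862 0.0224 0.0201]
(431, 388) 0.5733 [ 0.4916 -0.2741  0.0749] [0.0874 0.0215 0.0143]
```

The ring is spread on the tips and lifted, and lies flat to within about 1 mm by side depth (its back at side (407,374)). Next I'll locate the axle from the earlier views.

Run:
```python
from h import *
print(cam('side')[3],cam('top')[3])
for n,(x0,y0,w,h),f in [('side0',(205,145,90,70),8),('top0',(140,215,95,90),7),('pl1',(0,0,160,150),5),('t4',(140,215,95,90),7)]:
    im=cv2.imread(f'pics/{n}.png')[y0:y0+h,x0:x0+w]; cv2.imwrite(f'pics/ax_{n}.png',cv2.resize(np.clip(im*1.3,0,255).astype(np.uint8),None,fx=f,fy=f,interpolation=cv2.INTER_CUBIC))
```

```text
[ 0.24307468 -0.44716884  0.6138488 ] [0.38480144 0.00408927 0.92032362]
```

View pics/ax_side0.png

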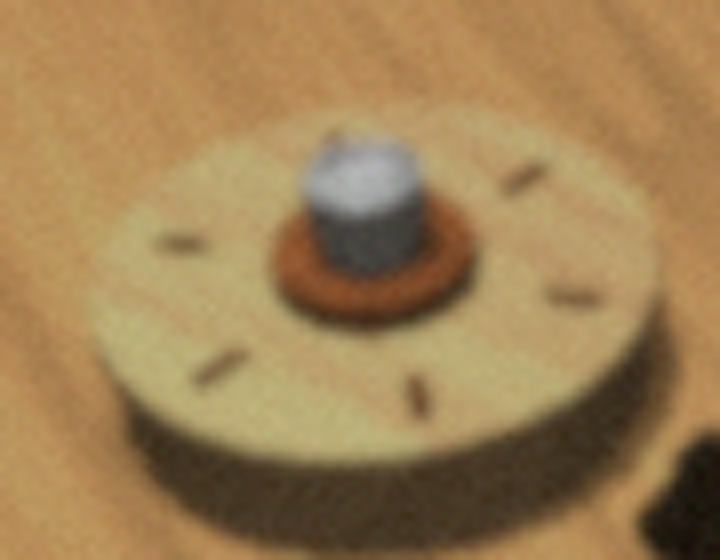

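View pics/ax_top0.png

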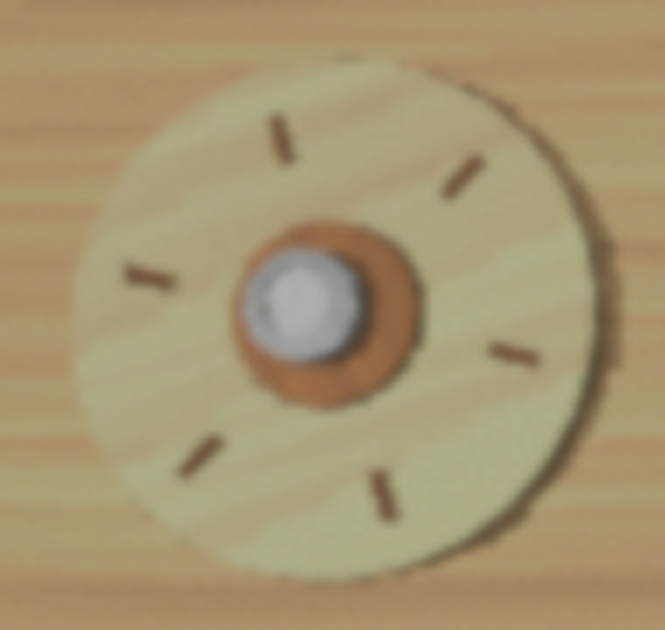

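View pics/ax_pl1.png

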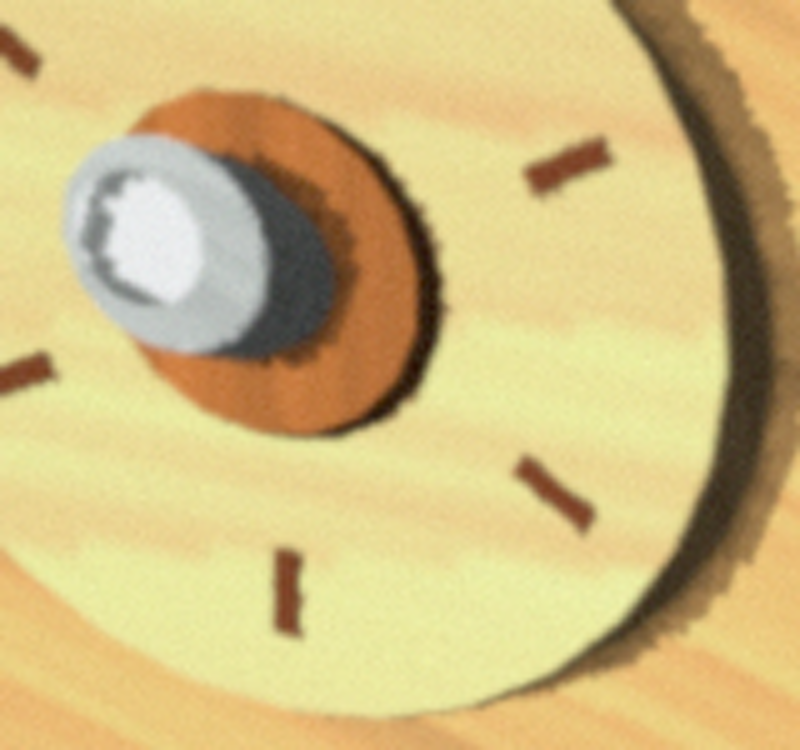

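Run:
```python
from h import *
t=cam('top');s=cam('side');_,_,w=load('pl1')
print('top rim',onplane(t,[(183.3,258.6)],.063),'hub',onplane(t,[(187,259.9)],.042))
print('pl1 rim',onplane(w,[(33.4,48.8)],.063))
print('side rim',onplane(s,[(250.5,166.9)],.063))
print('tri',tri([t,w],[(183.3,258.6),(33.4,48.8)]))
G=np.array([.477,.2515])
# hub circle centre via plane points in pl1 and side
def fit(c,pts,z):
    P=onplane(c,pts,z)[:,:2].astype(np.float32); A=np.c_[2*P,np.ones(len(P))]; x=np.linalg.lstsq(A,(P**2).sum(1),rcond=None)[0]; return x[:2],np.sqrt(x[2]+x[:2]@x[:2])
pl=[(215,88),(300,110),(370,170),(408,235),(418,290),(405,360),(365,410),(300,435),(240,425),(180,390)]
print('hub pl1',fit(w,[(x/5,y/5) for x,y in pl],.042))
sd=[(275,262),(285,280),(310,300),(360,311),(410,307),(450,290),(471,265),(470,240),(450,215)]
print('hub side',fit(s,[(205+x/8,145+y/8) for x,y in sd],.042))
tp=[(236,310),(248,360),(275,392),(325,407),(375,395),(410,360),(421,310),(405,262),(370,232),(320,221),(270,235)]
print('hub top',fit(t,[(140+x/7,215+y/7) for x,y in tp],.042))
```

```text
top rim [[0.48361807 0.25761267 0.063     ]] hub [[0.48360891 0.25689906 0.042     ]]
pl1 rim [[0.48421134 0.25796834 0.063     ]]
side rim [[0.48316591 0.25651021 0.063     ]]
tri (array([0.48391029, 0.25800325, 0.06249889]), [np.float64(0.00032383513201857925), np.float64(0.0003238351320185559)])
hub pl1 (array([0.48423604, 0.25773276]), np.float64(0.02449136497030481))
hub side (array([0.48237813, 0.25333571]), np.float64(0.023209548500962584))
hub top (array([0.48388909, 0.25722388]), np.float64(0.024691701587707497))
```

Run:
```python
from h import *
t=cam('top');s=cam('side')
print('lugs top0',onplane(t,[(455,247.9),(466.5,250)],.014))
im=cv2.imread('pics/side0.png')[360:440,380:450]; cv2.imwrite('pics/q1.png',cv2.resize(im,None,fx=8,fy=8,interpolation=cv2.INTER_CUBIC))
im=cv2.imread('pics/top0.png')[230:285,430:495]; cv2.imwrite('pics/q2.png',cv2.resize(im,None,fx=9,fy=9,interpolation=cv2.INTER_CUBIC))
```

```text
lugs top0 [[ 0.50814401 -0.24315182  0.014     ]
 [ 0.50407341 -0.26456477  0.014     ]]
```

View pics/q1.png

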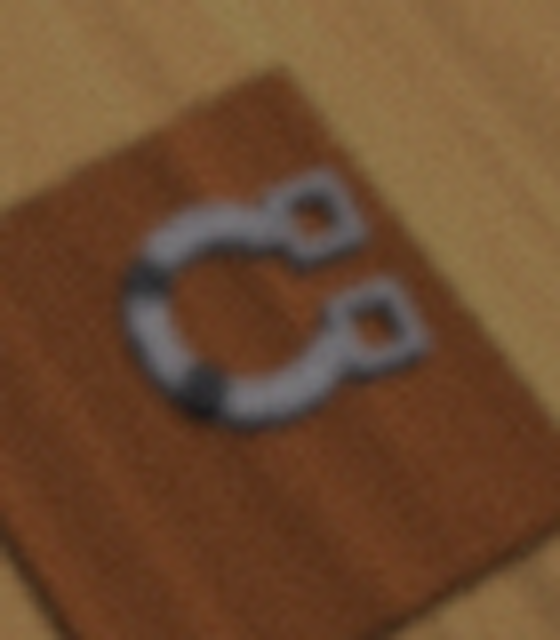

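View pics/q2.png

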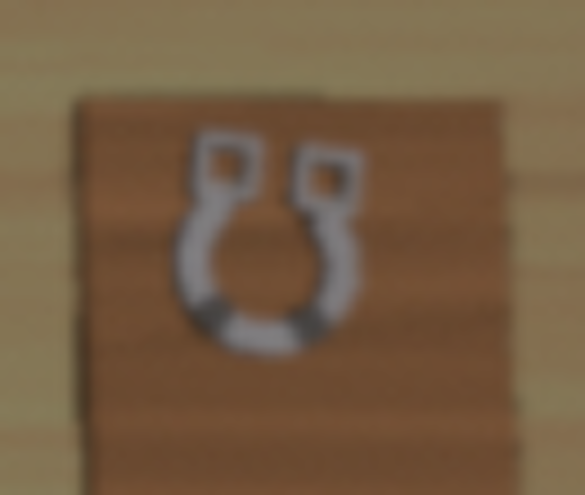

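Run:
```python
from h import *
s=cam('side'); P=onplane(s,[(419.5,386.75),(427.25,400)],.014); print(P,P.mean(0))
# side-based ring centre back mid-band at rest: back at crop (168,345)
print(onplane(s,[(380+166/8,360+340/8)],.014))
```

```text
[[ 0.50721799 -0.24493762  0.014     ]
 [ 0.50450979 -0.26523417  0.014     ]] [ 0.50586389 -0.2550859   0.014     ]
[[ 0.47193241 -0.2507336   0.014     ]]
```

Run:
```python
from h import *
o=ctrl.get_obs(); print(o['q'].round(3),o['tool_pos'],local([.4984,.2554,.2],o))
```

```text
[-0.595 -0.026  1.812 -0.     1.358  1.127] [ 0.50856593 -0.25477338  0.16151668] [-0.03809614 -0.50278099  0.08729921]
```

```bash
python3 -m handwheel '[0.455,-0.015,0,0,0,0,0, 0.455,-0.03,-0.01,0.002,0,0,0, 0.455,-0.04,-0.03,0.005,0,0,0, 0.455,-0.04,-0.06,0.01,0,0,0, 0.455,-0.04,-0.095,0.016,0,0,0, 0.455,-0.04,-0.13,0.022,0,0,0, 0.455,-0.04,-0.165,0.029,0,0,0, 0.455,-0.04,-0.2,0.035,0,0,0, 0.455,-0.04,-0.235,0.041,0,0,0, 0.455,-0.04,-0.27,0.047,0,0,0, 0.455,-0.04,-0.305,0.053,0,0,0, 0.455,-0.04,-0.34,0.059,0,0,0]' && python3 -m handwheel '[0.455,0,-0.035,0.006,0,0,0, 0.455,0,-0.07,0.012,0,0,0, 0.455,0,-0.1,0.017,0,0,0, 0.455,0,-0.125,0.022,0,0,0, 0.455,0,-0.145,0.025,0,0,0, 0.455,0,-0.158,0.027,0,0,0, 0.455,0,-0.163,0.028,0,0,0, 0.455,0,-0.163,0.028,0,0,0, 0.455,0,-0.163,0.028,0,0,0, 0.455,0,-0.163,0.028,0,0,0]'
python3 - <<'E'
from h import *
im2,_,_=snap('side','a1'); cv2.imwrite('pics/a1c.png',cv2.resize(im2[80:230,180:330],None,fx=5,fy=5,interpolation=cv2.INTER_CUBIC))
im,d,c=snap('wrist','a1w'); cv2.imwrite('pics/a1wc.png',cv2.resize(im[190:290,250:380],None,fx=6,fy=6,interpolation=cv2.INTER_CUBIC))
o=ctrl.get_obs();print(o['opening'],o['tool_pos'],o['dq'].round(3)); print(local([.4984,.2554,.19],o))
E
```

```text
t: 10.1
tool_pos: [0.5011, 0.0916, 0.201]
tool_rot: [-2.14, 0.163, 2.145]
contact_force: [0.3, -0.9, -2.0]
opening: 0.0391
t: 10.93
tool_pos: [0.4992, 0.2542, 0.202]
tool_rot: [-2.142, 0.165, 2.142]
contact_force: [0.2, -1.2, -1.8]
opening: 0.0392
0.039209573572978766 [0.49935147 0.25426428 0.20230224] [ 0.    -0.    -0.003  0.001 -0.002  0.   ]
[ 0.01230192 -0.00098041  0.0011144 ]
```

View pics/a1c.png

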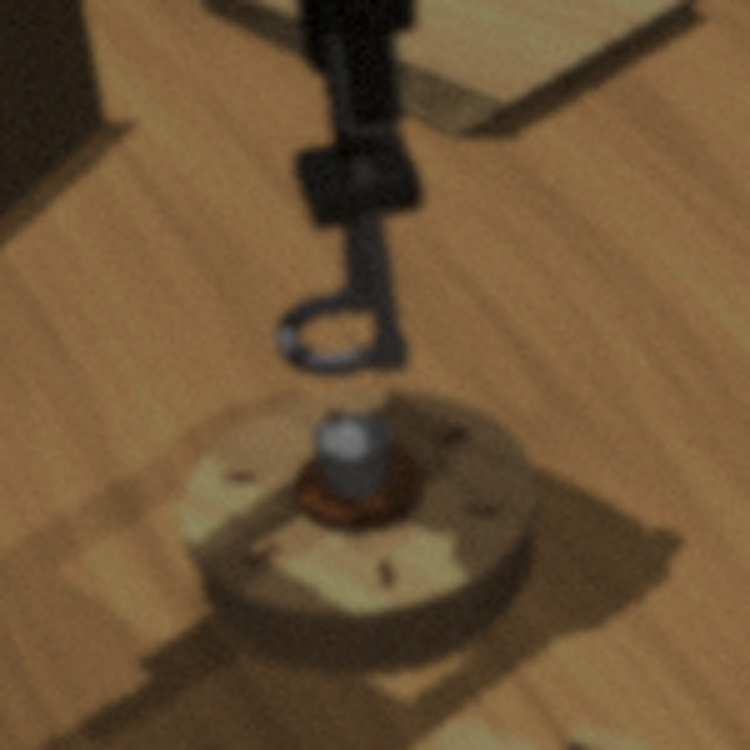

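View pics/a1w.png

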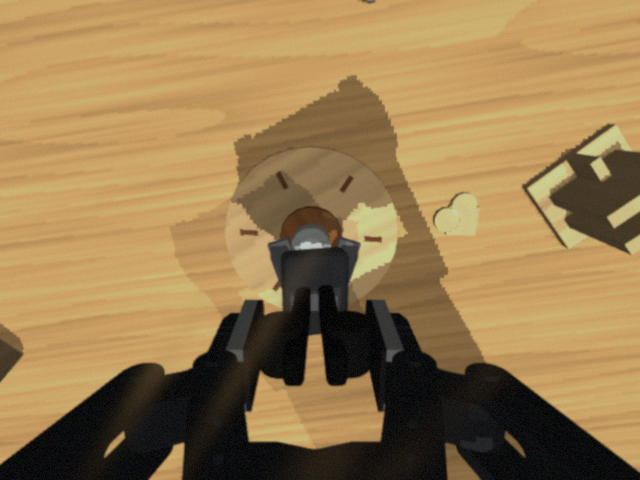

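Run:
```python
from h import *
im=cv2.imread('pics/a1w.png'); cv2.imwrite('pics/a1wd.png',cv2.resize(np.clip(im[195:275,260:360]*1.5,0,255).astype(np.uint8),None,fx=8,fy=8,interpolation=cv2.INTER_CUBIC))
```

```text
(no output)
```

View pics/a1wd.png

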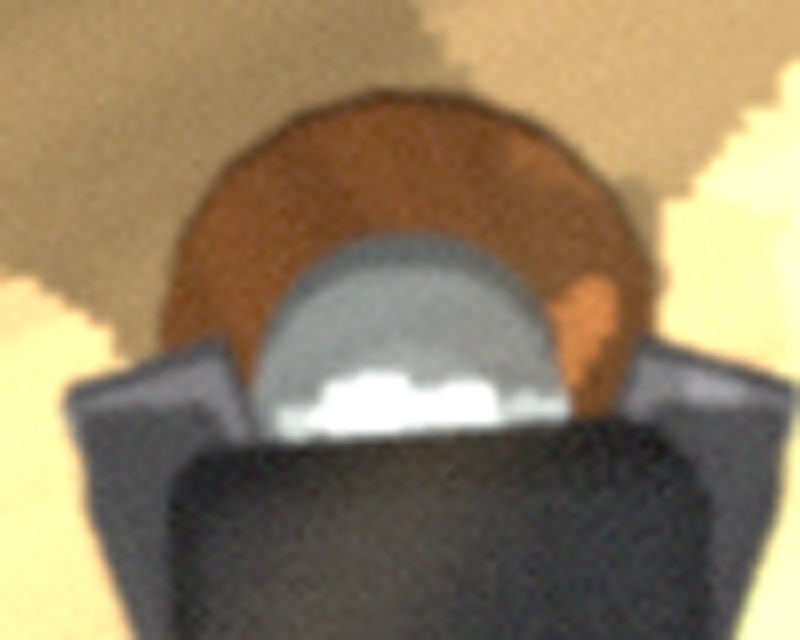

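Run:
```python
from h import *
im,d,c=load('a1w'); a=np.load('pics/a1w_o.npy'); o=dict(tool_pos=a[:3],tool_rot=a[3:])
def fit(pts,z):
    P=np.array([local(p,o)[1:] for p in onplane(c,[(260+x/8,195+y/8) for x,y in pts],z)])
    A=np.c_[2*P,np.ones(len(P))]; x=np.linalg.lstsq(A,(P**2).sum(1),rcond=None)[0]; return x[:2].round(4),np.sqrt(x[2]+x[:2]@x[:2]).round(4)
print('hub',fit([(168,310),(194,240),(244,168),(312,120),(395,98),(470,103),(540,130),(598,180),(635,240),(647,300)],.042))
print('rim',fit([(257,385),(272,335),(312,287),(357,264),(412,260),(470,267),(518,292),(548,335),(565,395)],.063))
k,dd,Rc,C=c
for (x,y) in [(145,375),(715,378),(72,395),(790,395)]:   # lug top-face front edge mids ; ring top plane tool x .0875
    for X in (.0855,.0875):
        n=cv2.undistortPoints(np.array([[[260+x/8,195+y/8]]]),k,dd)[0,0]; H=ctrl.camera_params('wrist')['hand_eye']; v=H[:3,:3]@np.r_[n,1]; s=(X-H[0,3])/v[0]; print((x,y),X,(H[:3,3]+s*v).round(4))
print([d[int(195+y/8),int(260+x/8)] for x,y in [(130,390),(700,385),(150,450),(740,450),(400,300),(400,180)]])
print(local([.484,.2575,.06],o))
```

```text
hub (array([-0.0016,  0.0148]), np.float64(0.0235))
rim (array([-0.0016,  0.0155]), np.float64(0.0143))
(145, 375) 0.0855 [ 0.0855 -0.021  -0.0045]
(145, 375) 0.0875 [ 0.0875 -0.0212 -0.0039]
(715, 378) 0.0855 [ 0.0855  0.0213 -0.0043]
(715, 378) 0.0875 [ 0.0875  0.0215 -0.0036]
(72, 395) 0.0855 [ 0.0855 -0.0265 -0.003 ]
(72, 395) 0.0875 [ 0.0875 -0.0267 -0.0023]
(790, 395) 0.0855 [ 0.0855  0.0269 -0.0029]
(790, 395) 0.0875 [ 0.0875  0.0272 -0.0023]
[np.float32(0.24165301), np.float32(0.24277772), np.float32(0.2324463), np.float32(0.23339912), np.float32(0.2885135), np.float32(0.3111652)]
[ 0.14220326 -0.00098241  0.01561304]
```

```bash
python3 -m handwheel '[0.455,0.01,-0.0015,0.0005,0,0,0, 0.455,0.022,-0.0015,0.0005,0,0,0, 0.455,0.032,-0.0015,0.0005,0,0,0, 0.455,0.034,-0.0015,0.0005,0,0,0, 0.455,0.034,-0.0015,0.0005,0,0,0, 0.455,0.034,-0.0015,0.0005,0,0,0]'
python3 - <<'E'
from h import *
im2,_,_=snap('side','a2'); cv2.imwrite('pics/a2c.png',cv2.resize(np.clip(im2[120:200,210:300]*1.6,0,255).astype(np.uint8),None,fx=8,fy=8,interpolation=cv2.INTER_CUBIC))
im,d,c=snap('wrist','a2w'); cv2.imwrite('pics/a2wc.png',cv2.resize(np.clip(im[195:275,260:360]*1.5,0,255).astype(np.uint8),None,fx=8,fy=8,interpolation=cv2.INTER_CUBIC))
o=ctrl.get_obs();print(o['opening'],o['tool_pos'],o['dq'].round(3),o['contact_force'])
E
```

```text
t: 11.53
tool_pos: [0.4986, 0.2568, 0.1677]
tool_rot: [-2.142, 0.163, 2.144]
contact_force: [-0.3, -0.2, -1.1]
opening: 0.039
0.039224030460883796 [0.49923084 0.25701144 0.1688282 ] [-0.001 -0.005 -0.004 -0.001 -0.003 -0.001] [ 1.00075037  0.56453045 -1.43612421]
```

View pics/a2c.png

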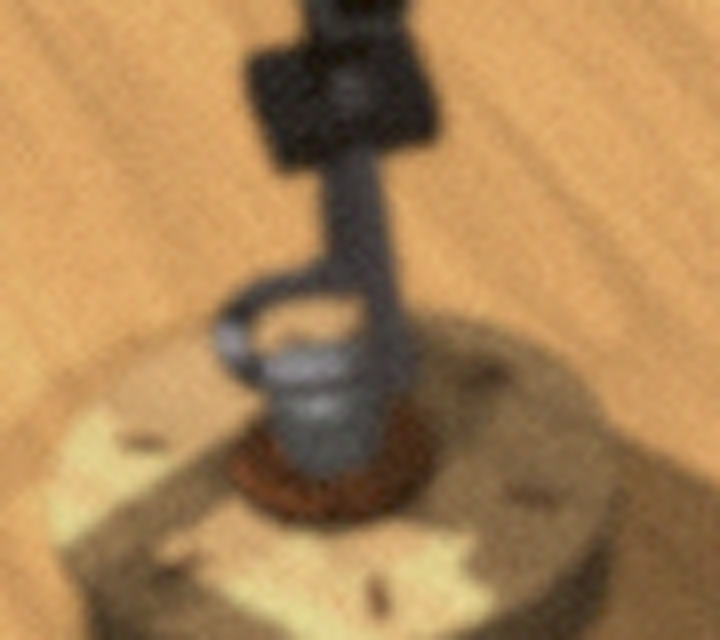

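View pics/a2wc.png

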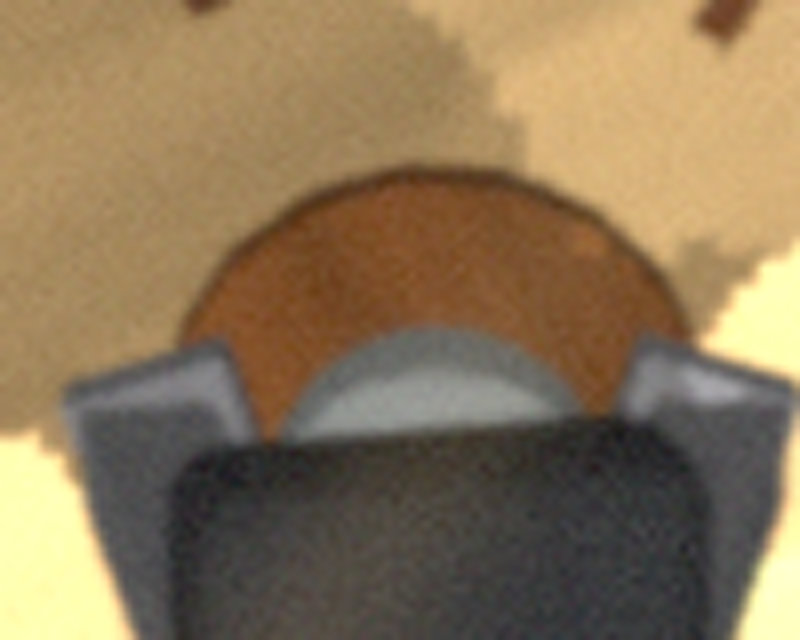

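Run:
```python
from h import *
im,d,c=load('a2w'); a=np.load('pics/a2w_o.npy'); o=dict(tool_pos=a[:3],tool_rot=a[3:]); print(a[:3])
def fit(pts,z):
    P=np.array([local(p,o)[1:] for p in onplane(c,[(260+x/8,195+y/8) for x,y in pts],z)])
    A=np.c_[2*P,np.ones(len(P))]; x=np.linalg.lstsq(A,(P**2).sum(1),rcond=None)[0]; return x[:2].round(4),np.sqrt(x[2]+x[:2]@x[:2]).round(4)
print('hub',fit([(190,325),(215,285),(255,242),(312,205),(395,178),(470,175),(540,193),(600,228),(645,270),(680,325)],.042))
print('rim',fit([(298,425),(330,392),(365,372),(412,362),(470,362),(510,372),(545,388),(573,410)],.063))
s=cam('side')
A=onplane(s,[(250.5,166.9)],.063)[0]
for zt in (.08,.0815,.083):
    B=onplane(s,[(210+225/8,120+335/8),(210+238/8,120+340/8),(210+252/8,120+345/8)],zt); print(zt,(B-A).round(4)[:,:2], ((B-A)[:,:2]@np.array([-.9885,.151])).round(4))
im,d,_=load('a2','side'); k,dd,Rc,C=s
for x,y in [(238,340),(235,330),(240,350),(300,280),(275,372)]:
    u,v=210+x/8,120+y/8; z=d[int(round(v)),int(round(u))]; n=cv2.undistortPoints(np.array([[[u,v]]]),k,dd)[0,0]; P=C+Rc@(np.r_[n,1]*z); print(P.round(4),local(P,o).round(4))
```

```text
[0.49902416 0.25690771 0.16842366]
hub (array([0.0007, 0.014 ]), np.float64(0.0236))
rim (array([0.001 , 0.0156]), np.float64(0.0151))
0.08 [[-0.0214  0.0043]
 [-0.0195  0.001 ]
 [-0.0174 -0.0025]] [0.0218 0.0194 0.0168]
0.0815 [[-0.022   0.0023]
 [-0.0201 -0.001 ]
 [-0.018  -0.0045]] [0.0221 0.0197 0.0171]
0.083 [[-0.0226  0.0003]
 [-0.0207 -0.003 ]
 [-0.0186 -0.0065]] [0.0224 0.02   0.0174]
[0.4663 0.2659 0.0736] [ 0.0948 -0.004   0.0337]
[0.465  0.2628 0.079 ] [ 0.0894 -0.0006  0.0345]
[0.4619 0.2513 0.0818] [0.0866 0.0112 0.0359]
[0.4863 0.2738 0.0788] [ 0.0896 -0.0147  0.0152]
[0.4672 0.2441 0.0781] [0.0903 0.0175 0.0296]
```

```bash
python3 -m handwheel '[0.455,0,0.0006,0.0003,0,0,0, 0.455,0.004,0.0006,0.0003,0,0,0, 0.455,0.008,0.0006,0.0003,0,0,0, 0.455,0.012,0.0006,0.0003,0,0,0, 0.455,0.012,0.0006,0.0003,0,0,0, 0.455,0.012,0.0006,0.0003,0,0,0]'
python3 - <<'E'
from h import *
im2,_,_=snap('side','a3'); cv2.imwrite('pics/a3c.png',cv2.resize(np.clip(im2[120:200,210:300]*1.6,0,255).astype(np.uint8),None,fx=8,fy=8,interpolation=cv2.INTER_CUBIC))
im,d,c=snap('wrist','a3w'); cv2.imwrite('pics/a3wc.png',cv2.resize(np.clip(im[195:275,260:360]*1.5,0,255).astype(np.uint8),None,fx=8,fy=8,interpolation=cv2.INTER_CUBIC))
o=ctrl.get_obs();print(o['opening'],o['tool_pos'],o['dq'].round(3),o['contact_force'])
E
```

```text
t: 12.13
tool_pos: [0.4982, 0.2562, 0.1557]
tool_rot: [-2.142, 0.163, 2.144]
contact_force: [-0.4, -0.1, -2.4]
opening: 0.0392
0.03953055970019938 [0.49849331 0.25632975 0.15628465] [-0.001 -0.002 -0.004  0.    -0.002 -0.   ] [ 0.24254962  0.21761492 -1.99997079]
```

View pics/a3c.png

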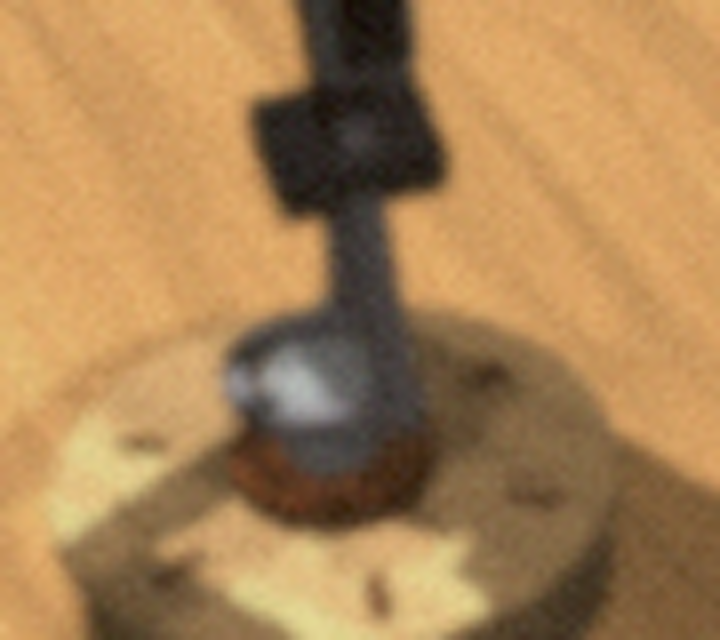

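View pics/a3wc.png

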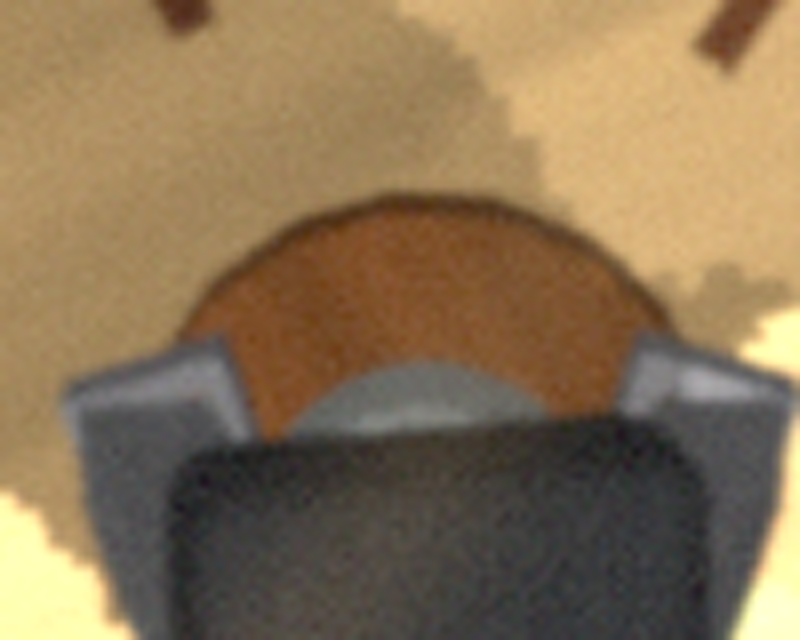

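```bash
python3 -m handwheel '[0.455,0.004,0,0,0,0,0, 0.455,0.008,0,0,0,0,0, 0.455,0.012,0,0,0,0,0, 0.455,0.014,0,0,0,0,0, 0.455,0.014,0,0,0,0,0, 0.455,0.014,0,0,0,0,0]'
python3 - <<'E'
from h import *
im2,_,_=snap('side','a4'); cv2.imwrite('pics/a4c.png',cv2.resize(np.clip(im2[120:200,210:300]*1.6,0,255).astype(np.uint8),None,fx=8,fy=8,interpolation=cv2.INTER_CUBIC))
im,d,c=snap('wrist','a4w'); cv2.imwrite('pics/a4wc.png',cv2.resize(np.clip(im[195:275,260:360]*1.5,0,255).astype(np.uint8),None,fx=8,fy=8,interpolation=cv2.INTER_CUBIC))
o=ctrl.get_obs();print(o['opening'],o['tool_pos'],o['dq'].round(3),o['contact_force'])
E
```

```text
t: 12.73
tool_pos: [0.4983, 0.2563, 0.142]
tool_rot: [-2.142, 0.163, 2.143]
contact_force: [0.3, 0.7, -2.2]
opening: 0.0391
0.0392697457277692 [0.49855771 0.2563085  0.14240596] [ 0.002 -0.001 -0.004  0.001  0.002 -0.   ] [ 0.03682156 -0.50649304 -1.39794981]
```

View pics/a4c.png

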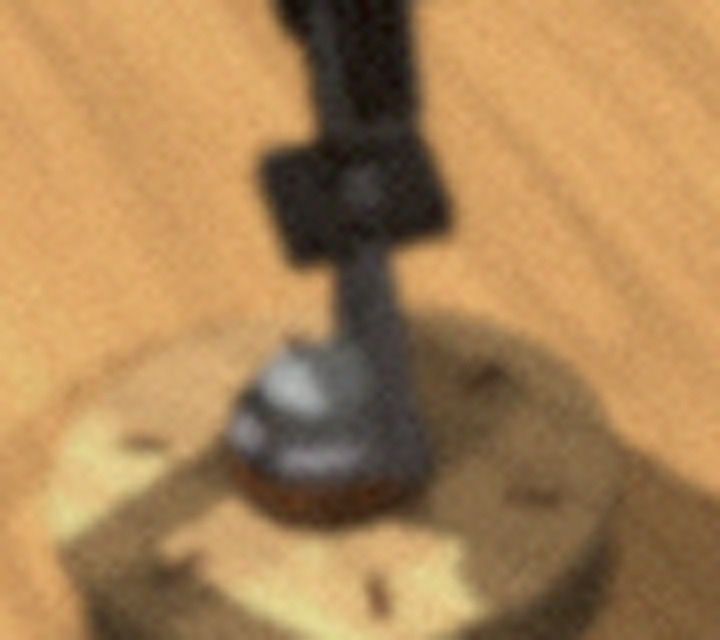

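View pics/a4wc.png

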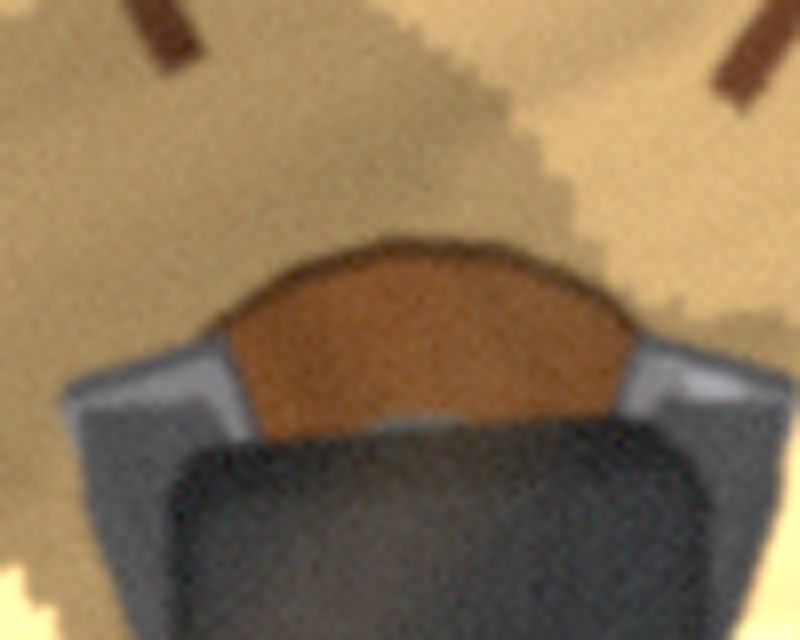

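```bash
python3 -m handwheel '[0.455,0.003,0,0,0,0,0, 0.455,0.005,0,0,0,0,0, 0.455,0.006,0,0,0,0,0, 0.455,0.006,0,0,0,0,0, 0.455,0.006,0,0,0,0,0]';python3 -m handwheel '[0.455,0.001,0,0,0,0,0, 0.455,0.001,0,0,0,0,0, 0.455,0.001,0,0,0,0,0]'
python3 - <<'E'
from h import *
im2,_,_=snap('side','a5'); cv2.imwrite('pics/a5c.png',cv2.resize(np.clip(im2[120:200,210:300]*1.6,0,255).astype(np.uint8),None,fx=8,fy=8,interpolation=cv2.INTER_CUBIC))
o=ctrl.get_obs();print(o['opening'],o['tool_pos'],o['dq'].round(3),o['contact_force'])
E
```

```text
t: 13.25
tool_pos: [0.4985, 0.2563, 0.1362]
tool_rot: [-2.142, 0.163, 2.143]
contact_force: [-0.3, -0.7, -1.3]
opening: 0.0391
t: 13.5
tool_pos: [0.4988, 0.2564, 0.1359]
tool_rot: [-2.143, 0.163, 2.141]
contact_force: [0.1, 0.4, 0.5]
opening: 0.0396
0.039662483253573654 [0.49884812 0.25636736 0.13592389] [ 0.001 -0.     0.    -0.001  0.002  0.001] [-0.069008   -0.86097689  0.21757486]
```

View pics/a5c.png

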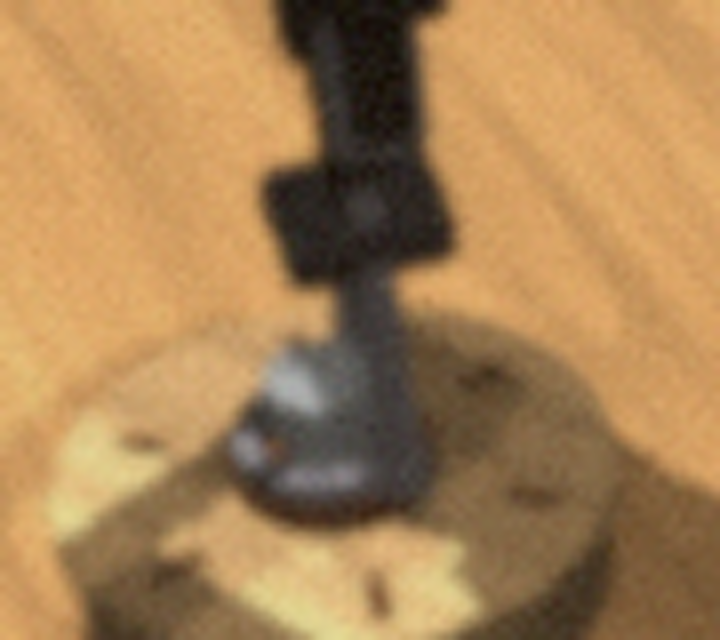

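```bash
python3 -m handwheel '[0.455,0,0,-0.001,0,0,0, 0.455,0,0,-0.002,0,0,0, 0.455,0,0,-0.003,0,0,0, 0.455,0,0,-0.004,0,0,0, 0.455,0,0,-0.004,0,0,0]'
python3 - <<'E'
from h import *
im2,_,_=snap('side','a6'); cv2.imwrite('pics/a6c.png',cv2.resize(np.clip(im2[120:200,210:300]*1.6,0,255).astype(np.uint8),None,fx=8,fy=8,interpolation=cv2.INTER_CUBIC))
o=ctrl.get_obs();print(o['opening'],o['tool_pos'],o['dq'].round(3),o['contact_force'],o['wrist_torque'])
E
```

```text
t: 13.97
tool_pos: [0.5027, 0.2558, 0.1357]
tool_rot: [-2.142, 0.163, 2.142]
contact_force: [-1.1, 0.1, 3.9]
opening: 0.0391
0.03918249052973431 [0.50262001 0.25581464 0.13570335] [ 0.001 -0.002  0.003 -0.002 -0.001  0.002] [-1.73694914 -0.11458317  5.44302627] [-0.06180983  0.39027041  0.03123454]
```

View pics/a6c.png

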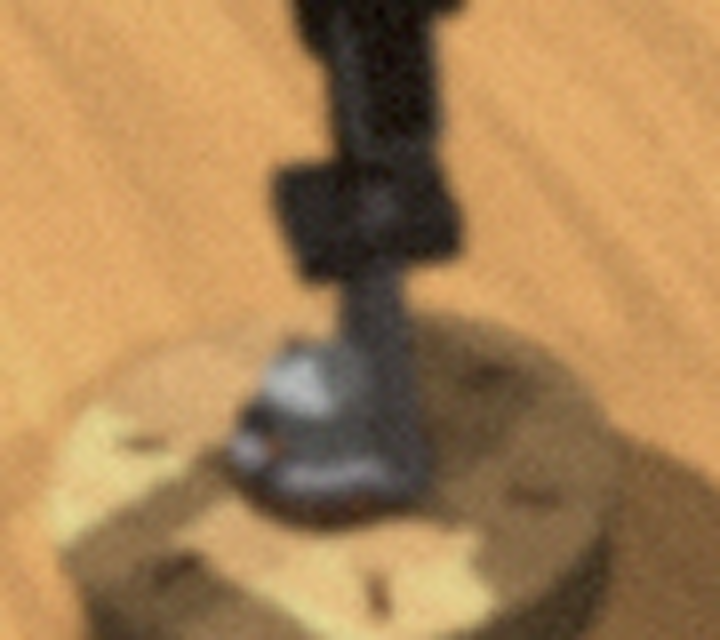

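```bash
python3 -m handwheel '[0.455,-0.0005,0,-0.0005,0,0,0, 0.455,-0.001,0,-0.0015,0,0,0, 0.455,-0.001,0,-0.0025,0,0,0, 0.455,-0.001,0,-0.0025,0,0,0]'
python3 - <<'E'
from h import *
im2,_,_=snap('side','a7'); cv2.imwrite('pics/a7c.png',cv2.resize(np.clip(im2[120:200,210:300]*1.6,0,255).astype(np.uint8),None,fx=8,fy=8,interpolation=cv2.INTER_CUBIC))
im,d,c=snap('wrist','a7w'); cv2.imwrite('pics/a7wc.png',cv2.resize(np.clip(im[195:275,260:360]*1.5,0,255).astype(np.uint8),None,fx=8,fy=8,interpolation=cv2.INTER_CUBIC))
o=ctrl.get_obs();print(o['opening'],o['tool_pos'],o['dq'].round(3),o['contact_force'],o['wrist_torque'])
E
```

```text
t: 14.35
tool_pos: [0.5046, 0.2553, 0.1358]
tool_rot: [-2.141, 0.163, 2.144]
contact_force: [-1.9, -0.3, 1.4]
opening: 0.0388
0.03936566393344134 [0.50457667 0.25531994 0.13582488] [ 0.003 -0.001 -0.001 -0.    -0.001  0.001] [-1.79128905 -0.05131212  0.4581768 ] [0.06464097 0.42959613 0.02509784]
```

View pics/a7c.png

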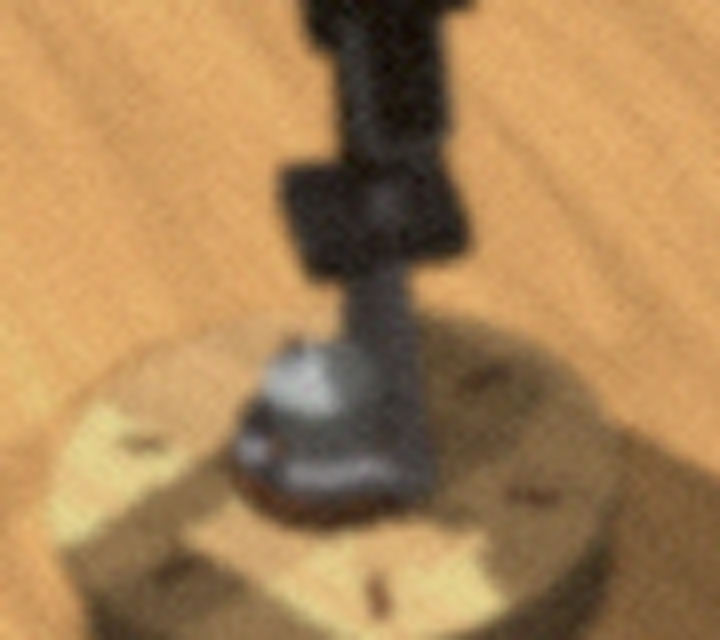

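View pics/a7wc.png

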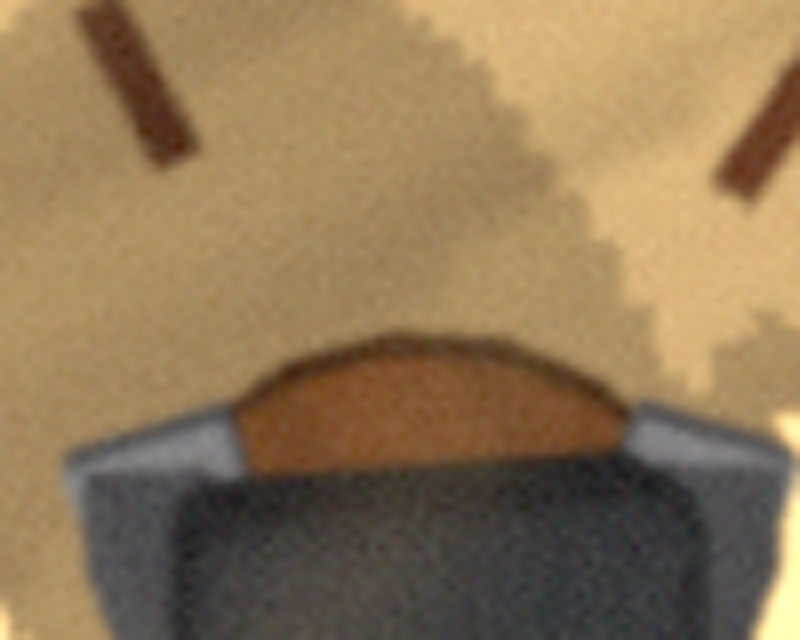

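```bash
python3 -m handwheel '[0.455,-0.001,0,0,0,0,0, 0.455,-0.0015,0,0,0,0,0, 0.455,-0.0015,0,-0.001,0,0,0, 0.455,-0.0015,0,-0.002,0,0,0, 0.455,-0.0015,0,-0.002,0,0,0]'
python3 - <<'E'
from h import *
im2,_,_=snap('side','a8'); cv2.imwrite('pics/a8c.png',cv2.resize(np.clip(im2[120:200,210:300]*1.6,0,255).astype(np.uint8),None,fx=8,fy=8,interpolation=cv2.INTER_CUBIC))
im,d,c=snap('wrist','a8w'); cv2.imwrite('pics/a8wc.png',cv2.resize(np.clip(im[195:275,260:360]*1.5,0,255).astype(np.uint8),None,fx=8,fy=8,interpolation=cv2.INTER_CUBIC))
o=ctrl.get_obs();print(o['opening'],o['tool_pos'],o['dq'].round(3),o['contact_force'],o['wrist_torque'])
E
```

```text
t: 14.87
tool_pos: [0.5067, 0.2549, 0.1373]
tool_rot: [-2.142, 0.164, 2.143]
contact_force: [-1.2, 0.3, -2.6]
opening: 0.0394
0.03938885750106822 [0.50668291 0.25492172 0.1374528 ] [ 0.001 -0.002 -0.001  0.001 -0.003  0.002] [-0.29218654  0.28587256 -2.63010266] [0.00355129 0.23810607 0.01133415]
```

View pics/a8c.png

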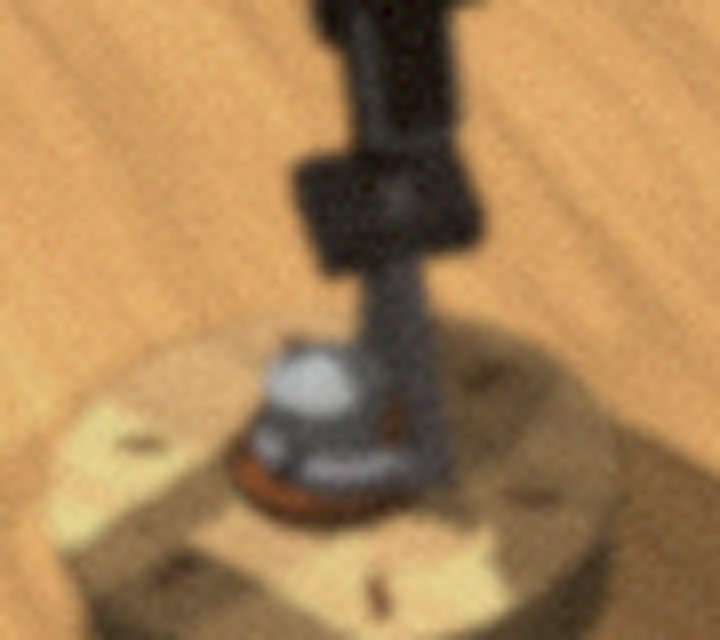

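View pics/a8wc.png

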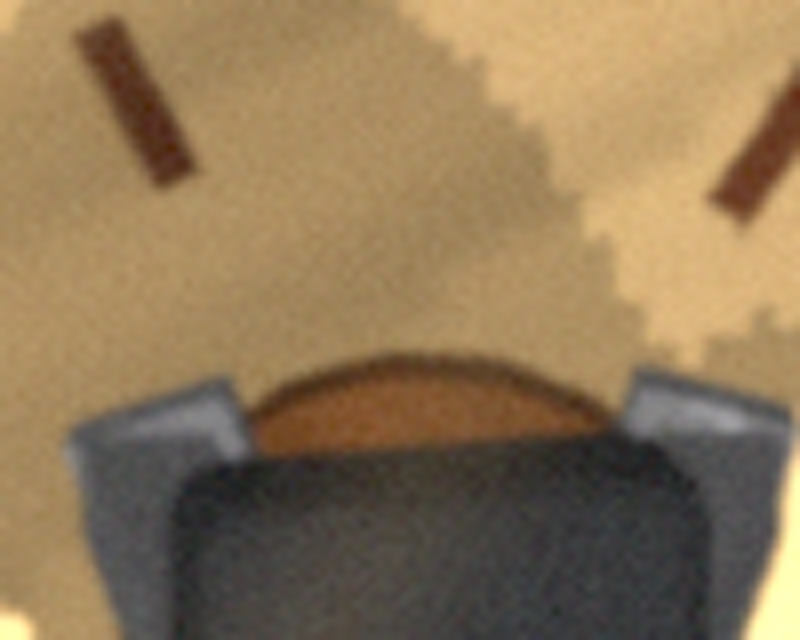

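```bash
python3 -m handwheel '[0.455,0.001,0,0,0,0,0, 0.48,0.001,0,-0.0003,0,0,0, 0.51,0.0015,0,-0.0007,0,0,0, 0.54,0.002,0,-0.001,0,0,0, 0.57,0.002,0,-0.001,0,0,0, 0.57,0.002,0,-0.001,0,0,0]'
python3 - <<'E'
from h import *
im2,_,_=snap('side','a9'); cv2.imwrite('pics/a9c.png',cv2.resize(np.clip(im2[120:200,210:300]*1.6,0,255).astype(np.uint8),None,fx=8,fy=8,interpolation=cv2.INTER_CUBIC))
im,d,c=snap('wrist','a9w'); cv2.imwrite('pics/a9wc.png',cv2.resize(np.clip(im[195:275,260:360]*1.5,0,255).astype(np.uint8),None,fx=8,fy=8,interpolation=cv2.INTER_CUBIC))
o=ctrl.get_obs();print(o['opening'],o['tool_pos'],o['dq'].round(3),o['contact_force'],o['wrist_torque'])
E
```

```text
t: 15.47
tool_pos: [0.508, 0.255, 0.1359]
tool_rot: [-2.143, 0.163, 2.142]
contact_force: [-1.2, 0.2, -2.3]
opening: 0.0486
0.04865914914886377 [0.50797106 0.25495054 0.13591971] [ 0.001 -0.001  0.     0.001  0.001  0.   ] [ 0.22279308  1.16162602 -1.12752973] [ 0.06128932  0.10009834 -0.0672244 ]
```

View pics/a9c.png

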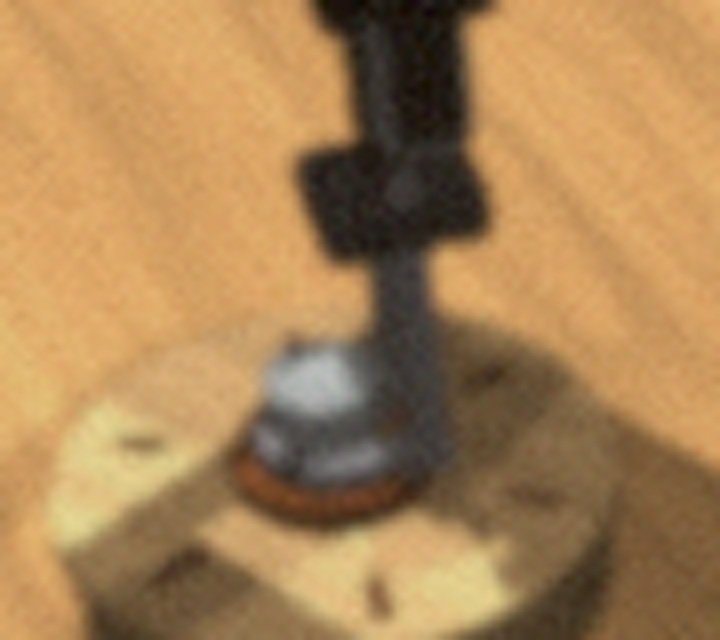

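View pics/a9wc.png

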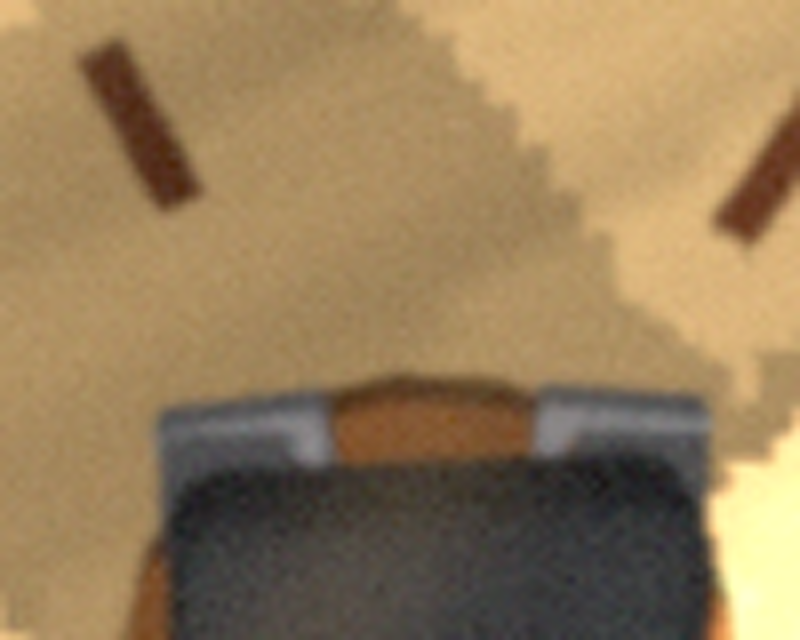

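```bash
python3 -m handwheel '[0.6,0.0005,0,-0.0003,0,0,0, 0.63,0.001,0,-0.0005,0,0,0, 0.66,0.0015,0,-0.0005,0,0,0, 0.67,0.0015,0,-0.0005,0,0,0, 0.67,0.0015,0,-0.0005,0,0,0]'
python3 - <<'E'
from h import *
im2,_,_=snap('side','b1'); cv2.imwrite('pics/b1c.png',cv2.resize(np.clip(im2[120:200,210:300]*1.6,0,255).astype(np.uint8),None,fx=8,fy=8,interpolation=cv2.INTER_CUBIC))
im,d,c=snap('wrist','b1w'); cv2.imwrite('pics/b1wc.png',cv2.resize(np.clip(im[195:275,260:360]*1.5,0,255).astype(np.uint8),None,fx=8,fy=8,interpolation=cv2.INTER_CUBIC))
o=ctrl.get_obs();print(o['opening'],o['tool_pos'],o['dq'].round(3),o['contact_force'],o['wrist_torque'])
E
```

```text
t: 15.98
tool_pos: [0.5084, 0.2547, 0.1343]
tool_rot: [-2.143, 0.163, 2.142]
contact_force: [-0.0, -0.7, -0.7]
opening: 0.0576
0.05741168628407241 [0.50841441 0.2547377  0.13431103] [ 0.001 -0.     0.001  0.    -0.    -0.   ] [-0.84720288  0.02838387 -1.81037943] [-0.0267182   0.08855481  0.01284511]
```

View pics/b1c.png

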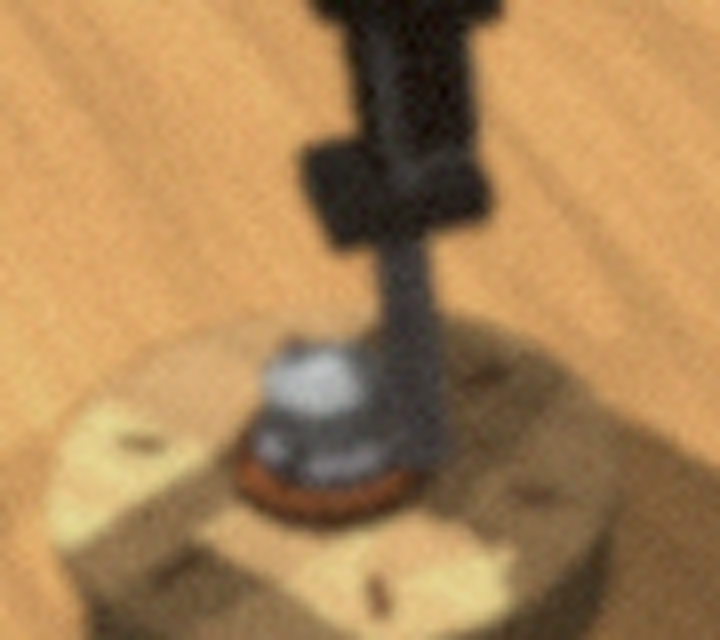

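View pics/b1wc.png

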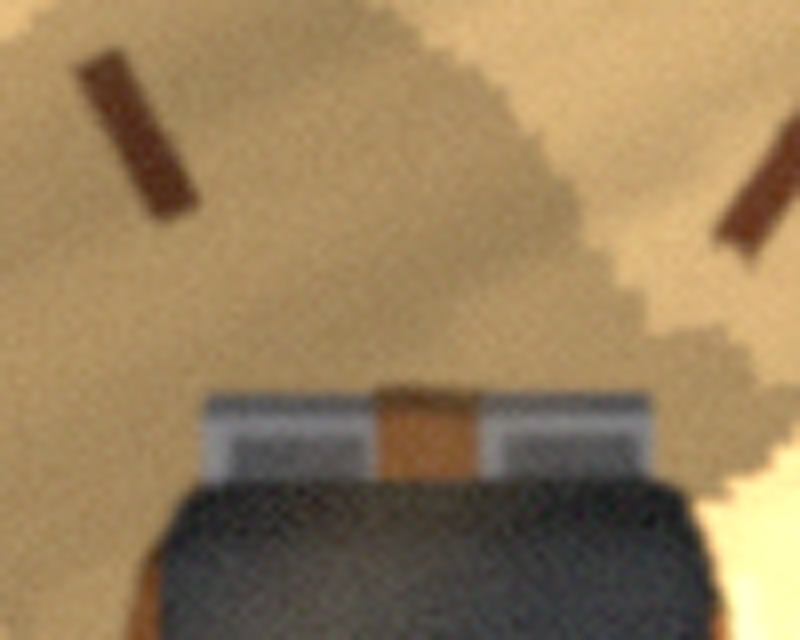

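```bash
python3 -m handwheel '[0.67,-0.002,0,0,0,0,0, 0.67,-0.004,0,0,0,0,0, 0.67,-0.006,0,0,0,0,0, 0.67,-0.009,0,0,0,0,0, 0.67,-0.012,0,0,0,0,0, 0.67,-0.016,0,0,0,0,0, 0.67,-0.016,0,0,0,0,0]'
python3 - <<'E'
from h import *
im2,_,_=snap('side','b2'); cv2.imwrite('pics/b2c.png',cv2.resize(np.clip(im2[120:200,210:300]*1.6,0,255).astype(np.uint8),None,fx=8,fy=8,interpolation=cv2.INTER_CUBIC))
im,d,c=snap('wrist','b2w'); cv2.imwrite('pics/b2wc.png',cv2.resize(np.clip(im[195:275,260:360]*1.5,0,255).astype(np.uint8),None,fx=8,fy=8,interpolation=cv2.INTER_CUBIC))
o=ctrl.get_obs();print(o['opening'],o['tool_pos'],o['dq'].round(3),o['contact_force'],o['wrist_torque'])
E
```

```text
t: 16.67
tool_pos: [0.509, 0.2551, 0.1517]
tool_rot: [-2.144, 0.162, 2.14]
contact_force: [1.4, -0.1, -1.4]
opening: 0.0574
0.057432072129007354 [0.508606   0.25489573 0.15078429] [-0.     0.006  0.007  0.001  0.    -0.001] [ 0.82228333 -0.18110555 -1.6588356 ] [ 0.020269   -0.04666449  0.01002246]
```

View pics/b2c.png

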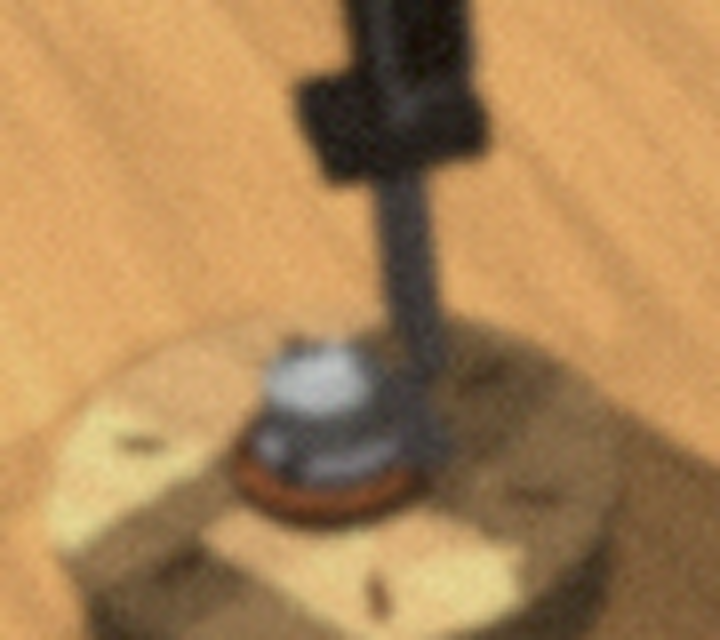

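View pics/b2wc.png

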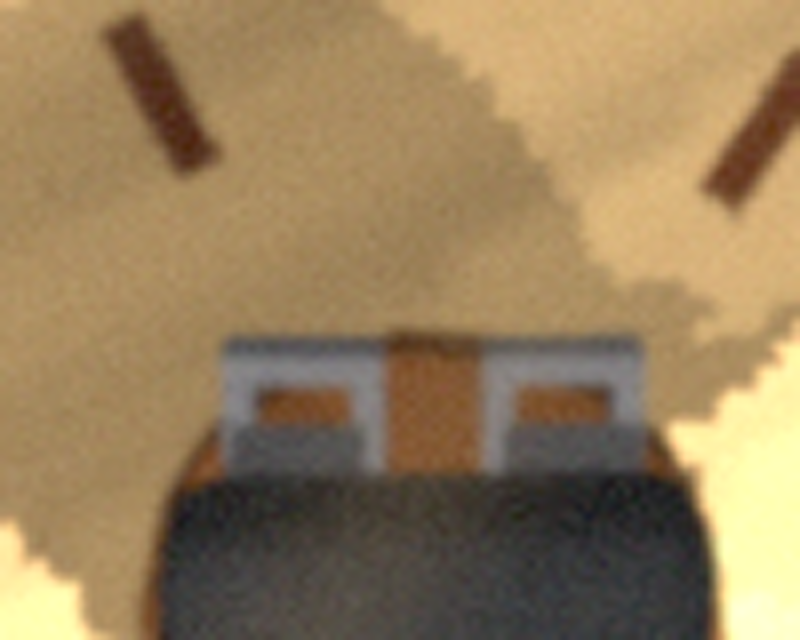

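```bash
python3 -m handwheel '[0.67,-0.02,0,0,0,0,0, 0.67,-0.045,0,0,0,0,0, 0.67,-0.07,0.01,0,0,0,0, 0.67,-0.084,0.03,-0.001,-5,0,0, 0.67,-0.084,0.06,-0.001,-10,0,0, 0.67,-0.084,0.095,-0.002,-16,0,0, 0.67,-0.084,0.13,-0.003,-22,0,0, 0.67,-0.084,0.165,-0.003,-28,0,0, 0.67,-0.084,0.195,-0.004,-33,0,0, 0.67,-0.084,0.218,-0.005,-37,0,0, 0.67,-0.084,0.229,-0.005,-38,0,0, 0.67,-0.084,0.229,-0.005,-38,0,0]';python3 -m handwheel '[0.67,0,0,0,0,0,0, 0.67,0,0,0,0,0,0]'
python3 - <<'E'
from h import *
im2,_,_=snap('side','c1'); cv2.imwrite('pics/c1c.png',cv2.resize(np.clip(im2[60:300,180:420]*1.2,0,255).astype(np.uint8),None,fx=2.5,fy=2.5,interpolation=cv2.INTER_CUBIC))
im,d,c=snap('wrist','c1w'); cv2.imwrite('pics/c1wc.png',cv2.resize(np.clip(im[145:275,240:400]*1.4,0,255).astype(np.uint8),None,fx=5,fy=5,interpolation=cv2.INTER_CUBIC))
o=ctrl.get_obs();print(o['opening'],o['tool_pos'],o['dq'].round(3),o['contact_force'],o['wrist_torque'])
R,t=pose(o); print(np.degrees(np.arctan2(R[1,1],R[0,1])))
E
```

```text
t: 17.77
tool_pos: [0.4783, 0.0257, 0.2342]
tool_rot: [1.936, 0.502, -1.936]
contact_force: [0.1, -0.2, -1.5]
opening: 0.0572
t: 17.93
tool_pos: [0.4787, 0.0283, 0.2342]
tool_rot: [1.935, 0.506, -1.935]
contact_force: [0.2, 0.1, -1.5]
opening: 0.0571
0.05743293290100196 [0.47869208 0.02856519 0.23420425] [ 0.002  0.001 -0.002 -0.002  0.002 -0.004] [-0.29517155  0.03192642 -2.70033684] [-0.04228607 -0.00973522  0.06201079]
-60.63864229258986
```

View pics/c1c.png

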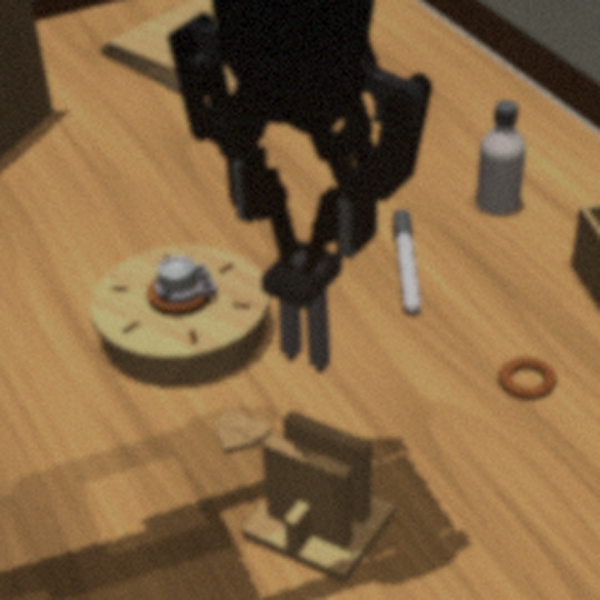

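View pics/c1wc.png

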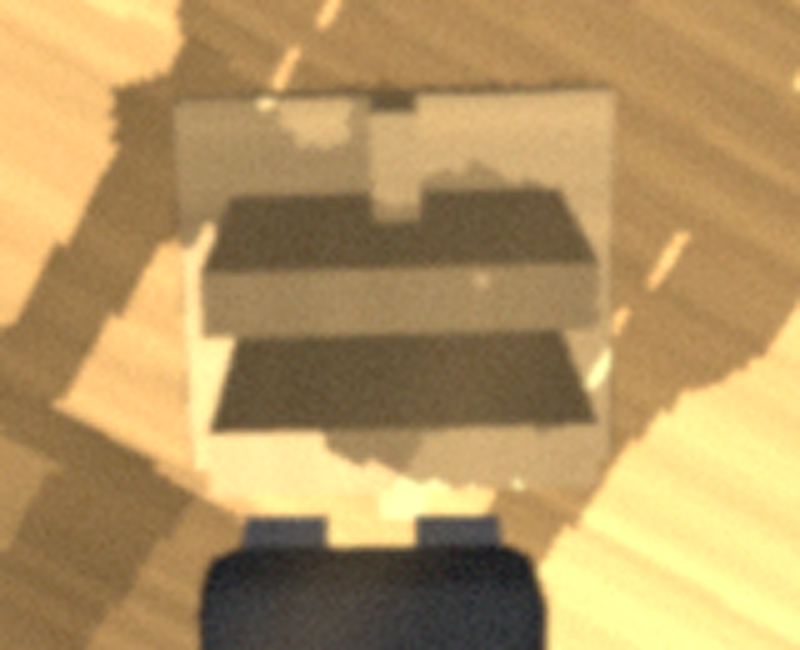

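Run:
```python
from h import *
im,d,c=load('c1w'); a=np.load('pics/c1w_o.npy'); o=dict(tool_pos=a[:3],tool_rot=a[3:])
f=lambda x,y:local(onplane(c,[(240+x/5,145+y/5)],.08)[0],o).round(4)
for p in [(205,270),(597,265),(205,336),(597,333),(212,430),(597,430),(400,268),(400,335),(404,430),(404,489)]: print(p,f(*p), onplane(c,[(240+p[0]/5,145+p[1]/5)],.08)[0][:2].round(4))
k,dd,Rc,C=c
for u in (240+286/5,240+457/5):
    n=cv2.undistortPoints(np.array([[[u,145+517/5]]]),k,dd)[0,0]; print('jaw front',local(C+Rc@(np.r_[n,1]*.239),o).round(4))
```

```text
(205, 270) [ 0.1542 -0.0246 -0.016 ] [0.4806 0.0577]
(597, 265) [ 0.1542  0.034  -0.0167] [0.5099 0.007 ]
(205, 336) [ 0.1542 -0.0248 -0.0059] [0.4716 0.053 ]
(597, 333) [ 0.1542  0.0344 -0.0063] [0.501  0.0016]
(212, 430) [ 0.1542 -0.0241  0.0089] [0.4591 0.0452]
(597, 430) [0.1542 0.0349 0.0089] [ 0.488  -0.0063]
(400, 268) [ 0.1542  0.0046 -0.0163] [0.4951 0.0325]
(400, 335) [ 0.1542  0.0046 -0.006 ] [0.4862 0.0274]
(404, 430) [0.1542 0.0053 0.0089] [0.4735 0.0195]
(404, 489) [0.1542 0.0054 0.0184] [0.4652 0.0148]
jaw front [ 0.084  -0.0099 -0.0007]
jaw front [ 0.084   0.0104 -0.0006]
```

```bash
python3 -m handwheel '[0.67,0,0.004,-0.0019,0,0,0, 0.67,0.01,0.004,-0.0019,0,0,0, 0.67,0.03,0.004,-0.0019,0,0,0, 0.67,0.045,0.004,-0.0019,0,0,0, 0.67,0.052,0.004,-0.0019,0,0,0, 0.67,0.052,0.004,-0.0019,0,0,0]'
python3 - <<'E'
from h import *
im2,_,_=snap('side','c2'); cv2.imwrite('pics/c2c.png',cv2.resize(np.clip(im2[130:300,220:390]*1.2,0,255).astype(np.uint8),None,fx=3.5,fy=3.5,interpolation=cv2.INTER_CUBIC))
im,d,c=snap('wrist','c2w'); cv2.imwrite('pics/c2wc.png',cv2.resize(np.clip(im[165:295,240:400]*1.4,0,255).astype(np.uint8),None,fx=5,fy=5,interpolation=cv2.INTER_CUBIC))
o=ctrl.get_obs();print(o['opening'],o['tool_pos'],o['dq'].round(3),o['contact_force'],o['wrist_torque'])
E
```

```text
t: 18.53
tool_pos: [0.4807, 0.0255, 0.1793]
tool_rot: [1.93, 0.508, -1.94]
contact_force: [0.4, 0.1, -2.4]
opening: 0.0574
0.05745032339675854 [0.48235973 0.02526308 0.18231042] [-0.002 -0.015 -0.024  0.001  0.001  0.001] [ 1.18530858  0.69680474 -0.99513118] [-0.00832485 -0.03084549  0.02265658]
```

View pics/c2c.png

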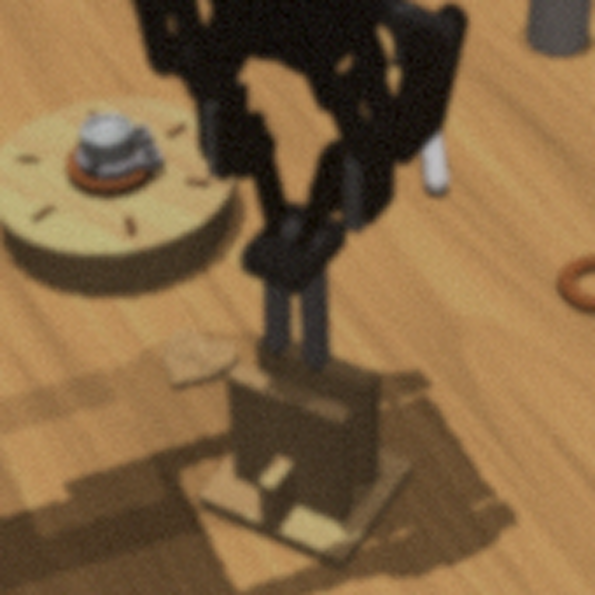

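View pics/c2wc.png

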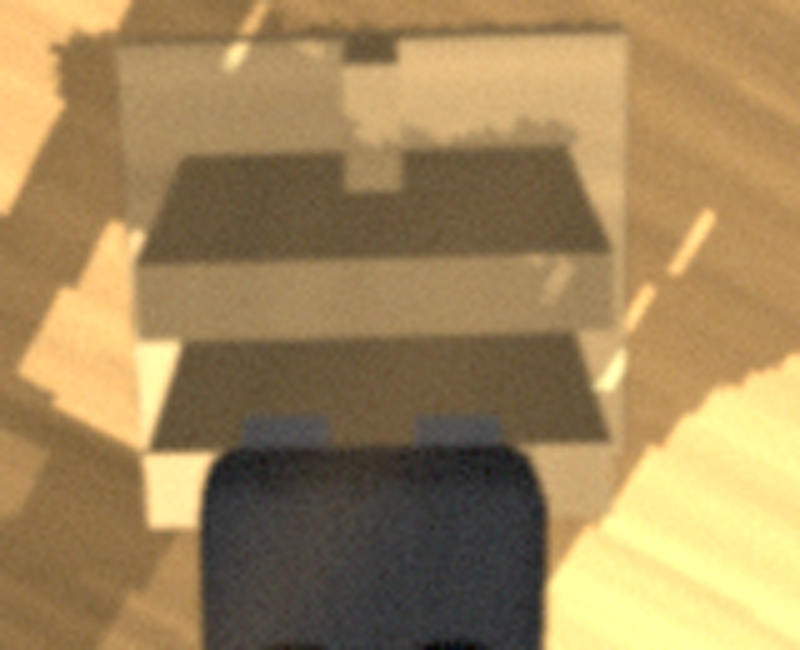

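```bash
python3 -m handwheel '[0.67,0,0,0,0,0,0, 0.67,0,0,0,0,0,0]'
python3 - <<'E'
from h import *
im,d,c=load('c2w'); a=np.load('pics/c2w_o.npy'); o=dict(tool_pos=a[:3],tool_rot=a[3:]); print(a)
f=lambda x,y:local(onplane(c,[(240+x/5,165+y/5)],.08)[0],o).round(4)
for p in [(370,260),(370,337),(380,446),(375,525),(140,300),(610,300)]: print(p,f(*p))
k,dd,Rc,C=c
for u in (240+286/5,240+457/5):
    n=cv2.undistortPoints(np.array([[[u,165+415/5]]]),k,dd)[0,0]; print('jaw front',local(C+Rc@(np.r_[n,1]*.239),o).round(4))
print(ctrl.get_obs()['tool_pos'])
E
```

```text
t: 18.8
tool_pos: [0.4831, 0.0251, 0.1837]
tool_rot: [1.936, 0.505, -1.932]
contact_force: [0.8, -0.9, -1.3]
opening: 0.0571
[ 0.48157363  0.02539937  0.18097217  1.93215635  0.50695786 -1.93700793]
(370, 260) [ 1.009e-01  1.000e-04 -1.560e-02]
(370, 337) [ 1.01e-01  1.00e-04 -5.60e-03]
(380, 446) [0.101  0.0014 0.009 ]
(375, 525) [0.101  0.0007 0.0199]
(140, 300) [ 0.101  -0.0287 -0.0104]
(610, 300) [ 0.1009  0.0301 -0.0104]
jaw front [ 0.0841 -0.0099 -0.0009]
jaw front [ 0.0841  0.0104 -0.0009]
[0.48307299 0.02510557 0.18365395]
```

```bash
python3 -m handwheel '[0.67,0.01,0,0,0,0,0, 0.67,0.025,0,0,0,0,0, 0.67,0.04,0,0,0,0,0, 0.67,0.055,0,0,0,0,0, 0.67,0.065,0,0,0,0,0, 0.67,0.07,0,0,0,0,0, 0.67,0.07,0,0,0,0,0, 0.67,0.07,0,0,0,0,0]'
python3 - <<'E'
from h import *
im2,_,_=snap('side','c3'); cv2.imwrite('pics/c3c.png',cv2.resize(np.clip(im2[130:300,220:390]*1.2,0,255).astype(np.uint8),None,fx=3.5,fy=3.5,interpolation=cv2.INTER_CUBIC))
o=ctrl.get_obs();print(o['opening'],o['tool_pos'],o['dq'].round(3),o['contact_force'],o['wrist_torque'])
E
```

```text
t: 19.47
tool_pos: [0.4825, 0.0251, 0.1126]
tool_rot: [1.935, 0.506, -1.934]
contact_force: [0.2, -0.2, -1.7]
opening: 0.0572
0.057294135798585374 [0.48295036 0.02505503 0.11317501] [ 0.002 -0.007 -0.008  0.001 -0.002  0.001] [ 0.25728054 -0.15973571 -1.2449755 ] [-0.03767484 -0.04855287  0.03921114]
```

View pics/c3c.png

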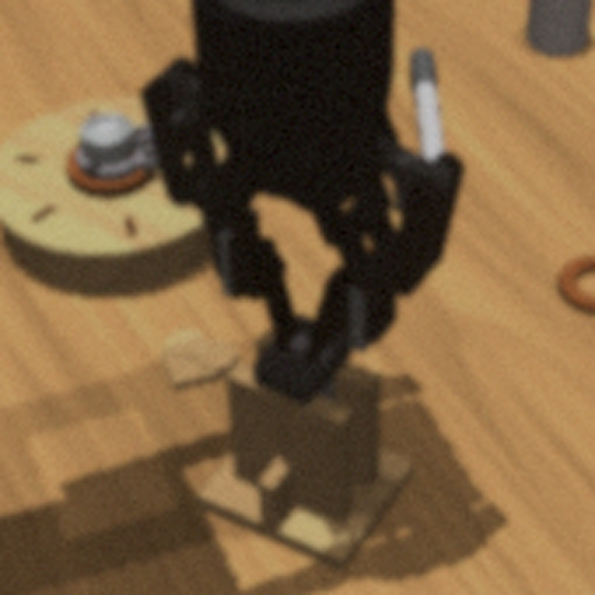

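Jaws are in the slot. Now down until the block rests, then open gently.

```bash
python3 -m handwheel '[0.67,0.002,0,0,0,0,0, 0.67,0.003,0,0,0,0,0, 0.67,0.004,0,0,0,0,0, 0.67,0.004,0,0,0,0,0]'; python3 -m handwheel '[0.67,0.0015,0,0,0,0,0, 0.67,0.0015,0,0,0,0,0, 0.67,0.0015,0,0,0,0,0]'
```

```text
t: 19.85
tool_pos: [0.4832, 0.025, 0.1095]
tool_rot: [1.936, 0.505, -1.932]
contact_force: [-0.4, -0.3, 1.7]
opening: 0.0572
t: 20.1
tool_pos: [0.4842, 0.0249, 0.1093]
tool_rot: [1.938, 0.504, -1.929]
contact_force: [-0.3, 0.0, 8.1]
opening: 0.0573
```

```bash
python3 -m handwheel '[0.67,-0.001,0,0,0,0,0, 0.69,-0.001,0,0,0,0,0, 0.71,-0.001,0,0,0,0,0, 0.74,-0.001,0,0,0,0,0, 0.8,-0.001,0,0,0,0,0, 0.9,-0.001,0,0,0,0,0, 1,-0.001,0,0,0,0,0, 1,-0.001,0,0,0,0,0, 1,-0.001,0,0,0,0,0]'
python3 - <<'E'
from h import *
im2,_,_=snap('wrist','c4')
o=ctrl.get_obs();print(o['opening'],o['tool_pos'],o['contact_force'])
E
```

```text
t: 20.85
tool_pos: [0.4823, 0.0251, 0.1078]
tool_rot: [1.934, 0.506, -1.935]
contact_force: [-0.7, 0.2, 0.2]
opening: 0.0858
0.08522312992514039 [0.48225622 0.02513814 0.10777644] [-0.87466544 -1.20508202 -0.19590504]
```

View pics/c4.png

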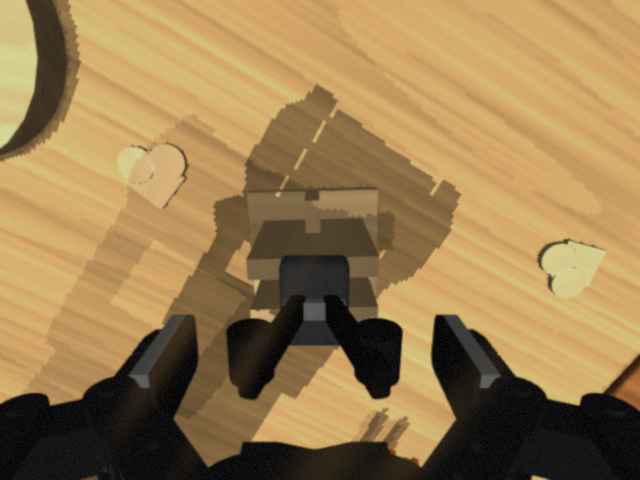

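Fingers are clear of the barrels (x ≈ 230–400 against fingers at 195 and 433), and the pliers stand in the slot. I'll raise the tool and check everything.

```bash
python3 -m handwheel '[1,-0.01,0,0,0,0,0, 1,-0.025,0,0,0,0,0, 1,-0.05,0,0,0,0,0, 1,-0.085,0,0,0,0,0, 1,-0.12,0,0,0,0,0, 1,-0.15,0,0,0,0,0, 1,-0.15,0,0,0,0,0, 1,-0.15,0,0,0,0,0]'
python3 - <<'E'
from h import *
im,_,_=snap('side','d1'); cv2.imwrite('pics/d1c.png',cv2.resize(np.clip(im[120:300,200:400]*1.3,0,255).astype(np.uint8),None,fx=4,fy=3.3,interpolation=cv2.INTER_CUBIC)); snap('wrist','d1w')
E
```

```text
t: 21.57
tool_pos: [0.4836, 0.025, 0.2614]
tool_rot: [1.939, 0.503, -1.928]
contact_force: [-0.5, 0.5, -0.0]
opening: 0.0855
```

View pics/d1c.png

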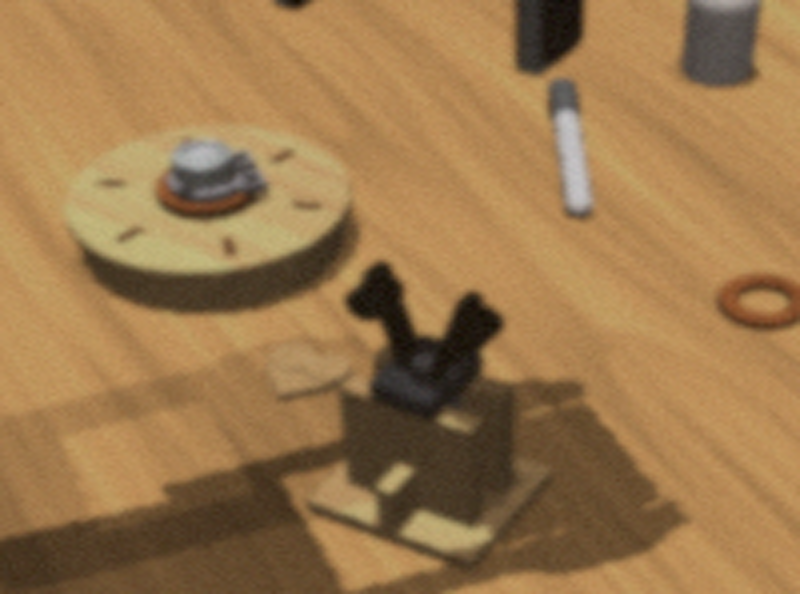

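View pics/d1w.png

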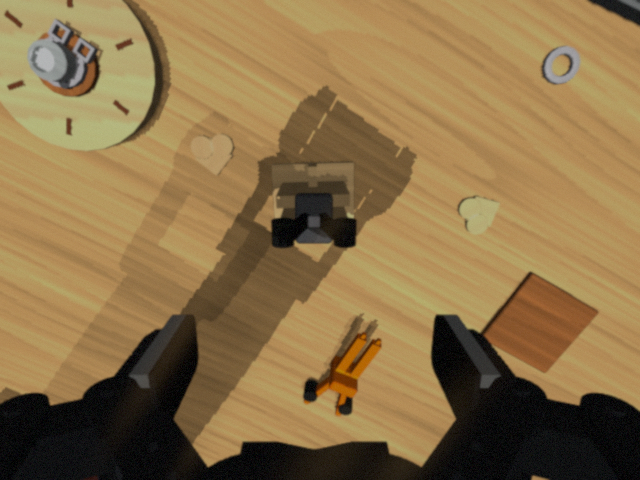

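```bash
python3 -m handwheel '[1,0,-0.02,-0.011,0,0,0, 1,0,-0.05,-0.028,0,0,0, 1,0,-0.08,-0.045,0,0,0, 1,0,-0.11,-0.062,0,0,0, 1,0,-0.14,-0.079,0,0,0, 1,0,-0.17,-0.096,0,0,0, 1,0.02,-0.19,-0.107,0,0,0, 1,0.05,-0.203,-0.114,0,0,0, 1,0.08,-0.203,-0.114,0,0,0, 1,0.09,-0.203,-0.114,0,0,0, 1,0.09,-0.203,-0.114,0,0,0, 1,0.09,-0.203,-0.114,0,0,0]'
python3 - <<'E'
from h import *
im,d,c=snap('wrist','e1'); cv2.imwrite('pics/e1c.png',cv2.resize(im[150:310,220:420],None,fx=4,fy=3.7,interpolation=cv2.INTER_CUBIC))
E
```

```text
t: 22.67
tool_pos: [0.4818, 0.2574, 0.1669]
tool_rot: [1.932, 0.505, -1.937]
contact_force: [0.1, 0.2, 0.2]
opening: 0.0854
```

View pics/e1c.png

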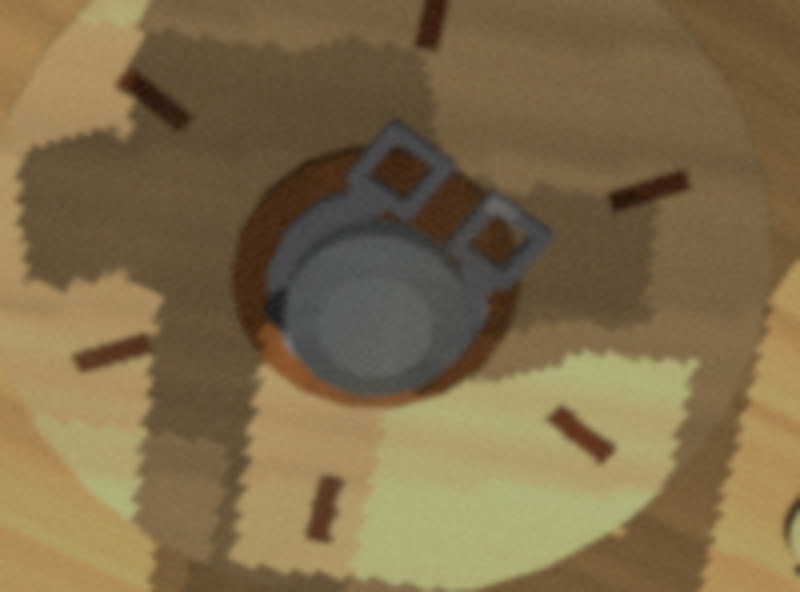

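Run:
```python
from h import *
im,d,c=load('e1'); k,dd,Rc,C=c
def pt(x,y,avg=1):
    u,v=220+x/4,150+y/3.7; ui,vi=int(round(u)),int(round(v)); z=np.median(d[vi-avg:vi+avg+1,ui-avg:ui+avg+1])
    n=cv2.undistortPoints(np.array([[[u,v]]]),k,dd)[0,0]; return (C+Rc@(np.r_[n,1]*z)).round(4)
print('hub',[pt(*p) for p in [(265,220),(500,330),(300,190),(320,380),(262,260)]])
print('ring',[pt(*p,0) for p in [(300,225),(330,205),(285,250),(475,300),(460,330),(370,178),(435,170),(465,240),(535,240),(395,130)]])
print('holes',[onplane(c,[(220+x/4,150+y/3.7)],.048)[0].round(4) for x,y in [(402,167),(497,237)]])
h=onplane(c,[(220+402/4,150+167/3.7),(220+497/4,150+237/3.7)],.048)[:,:2]; v=h[0]-h[1]; print(np.linalg.norm(v)); u=v/np.linalg.norm(v); x=np.array([u[1],-u[0]]); print('ring centre',h.mean(0)-.0195*x)
# rim circle
P=onplane(c,[(220+a/4,150+b/3.7) for a,b in [(285,310),(300,265),(330,235),(375,222),(430,240),(462,280),(465,320),(440,370),(370,397),(310,370)]],.063)[:,:2]
A=np.c_[2*P,np.ones(len(P))]; q=np.linalg.lstsq(A,(P**2).sum(1),rcond=None)[0]; print('axis',q[:2],np.sqrt(q[2]+q[:2]@q[:2]))
```

```text
hub [array([0.4853, 0.2809, 0.0423]), array([0.4864, 0.2352, 0.0418]), array([0.4931, 0.2783, 0.0419]), array([0.463 , 0.258 , 0.0436]), array([0.4783, 0.2777, 0.0419])]
ring [array([0.4887, 0.2756, 0.0479]), array([0.4945, 0.2731, 0.0489]), array([0.4835, 0.2757, 0.0483]), array([0.4909, 0.2433, 0.0484]), array([0.4884, 0.2456, 0.0635]), array([0.5016, 0.2695, 0.0466]), array([0.5082, 0.2609, 0.047 ]), array([0.4998, 0.2504, 0.0486]), array([0.5053, 0.24  , 0.0474]), array([0.5115, 0.2704, 0.049 ])]
holes [array([0.5062, 0.2661, 0.048 ]), array([0.5028, 0.246 , 0.048 ])]
0.020382814061474328
ring centre [0.48523898 0.25923758]
axis [0.48468134 0.25900412] 0.01502367244155892
```

Run:
```python
from h import *
im,d,c=load('d1w'); k,dd,Rc,C=c
def pt(u,v):
    n=cv2.undistortPoints(np.array([[[u,v]]],float),k,dd)[0,0]; return (C+Rc@(np.r_[n,1]*np.median(d[v-1:v+2,u-1:u+2]))).round(4)
print('barrel tops',pt(283,236),pt(345,236),'block',pt(303,202),pt(325,202),pt(314,242))
o=ctrl.get_obs(); print(o['t'],o['contact_force'])
ctrl.finish_job()
```

```text
barrel tops [0.4725 0.0427 0.1463] [0.4924 0.0068 0.1458] block [0.4887 0.038  0.0941] [0.4971 0.0231 0.0944] [0.4643 0.0145 0.0933]
22.7167 [1.26062587 0.33291702 0.37833451]
the job is handed in; nothing more can be done
```

The ring is closed in the axle's groove, the pliers are back upright in their stand, and I handed the job in at about 22.7 s of the 72 s.

**How it went:** I took the grey/black pliers from the stand, put the pins in the lug holes and spread the ring to about 39 mm over the barrels. I lifted it off the pad, lowered it over the axle to the hub, shifted it towards the lugs and let it close. Pushing it sideways while it pressed on the hub tilted the pliers a few degrees in the grip. I raised the tool about 1.5 mm, and by the time they left the ring they had straightened.

**Last checks:**

| Item | Measured | Wanted |
|---|---|---|
| Ring top height (camera depth) | 47–49 mm against a hub face of 42 mm, so flat on the hub | 48 mm |
| Ring centre to axle axis | about 0.6 mm | under 3 mm |
| Lug hole spacing | 20.4 mm, so the arms are closed | 21 mm when closed |
| Pliers block top | about 94 mm, resting on the cheeks | 94 mm |
| Handle tops | about 146 mm on both sides, so upright | 146 mm |
| Fingers | open and clear of everything | touching nothing |

**What did not stay as it was:** the orange look-alike pliers were standing in the first pictures but were lying down by my first wrist view of the stand. I felt no contact and don't know whether I knocked them. They are not among the listed bystanders, and I left them lying. The hearts, washers, marker and glue looked unmoved in the pictures, but I did not measure them.

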